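# Build a parking-brake disc-spring pack and book it on the job card

### The job

First clear every worn lining block off the bench into the scrap bin; then build the new brake's spring pack by stacking all the disc springs on the arbor, the bottom one hollow side down and each next one facing the opposite way to the one below it (use each the way up it lies, none needs turning over). When the pack is complete, pick up the barcode scanner, hold it level and steady about 10 cm in front of the label on the job card, aimed straight at the label's centre, for two seconds, and lay it back on its rubber mat the way it lay. Leave the wrench, the brass fitting and the oil bottle where they are.

Things in the scene. Friction and masses are not known exactly. Their poses are not given: they have to be found in the camera images.
- spring_down_1_c (a point): disc spring (conical steel washer), 66 mm outside, 30 mm hole, 5 mm thick, 9 mm high in all; point at its centre, half-way up, z axis up as it lies. It lies HOLLOW SIDE DOWN: a plain low cone, resting on its outer edge, no yellow seen from above. The outer edge is an upright rim 5 mm tall, from 0 to 5 mm above what the spring rests on. Always present.
- spring_down_2_c (a point): disc spring (conical steel washer), 66 mm outside, 30 mm hole, 5 mm thick, 9 mm high in all; point at its centre, half-way up, z axis up as it lies. It lies HOLLOW SIDE DOWN: a plain low cone, resting on its outer edge, no yellow seen from above. The outer edge is an upright rim 5 mm tall, from 0 to 5 mm above what the spring rests on. Always present.
- spring_down_3_c (a point): disc spring (conical steel washer), 66 mm outside, 30 mm hole, 5 mm thick, 9 mm high in all; point at its centre, half-way up, z axis up as it lies. It lies HOLLOW SIDE DOWN: a plain low cone, resting on its outer edge, no yellow seen from above. The outer edge is an upright rim 5 mm tall, from 0 to 5 mm above what the spring rests on. Always present.
- spring_up_1_c (a point): disc spring (conical steel washer), 66 mm outside, 30 mm hole, 5 mm thick, 9 mm high in all; point at its centre, half-way up, z axis up as it lies. It lies HOLLOW SIDE UP: a shallow dish, resting on its inner edge, with a ring of yellow paint in the hollow. The outer edge is an upright rim 5 mm tall, from 4 to 9 mm above what the spring rests on. May be absent.
- spring_up_2_c (a point): disc spring (conical steel washer), 66 mm outside, 30 mm hole, 5 mm thick, 9 mm high in all; point at its centre, half-way up, z axis up as it lies. It lies HOLLOW SIDE UP: a shallow dish, resting on its inner edge, with a ring of yellow paint in the hollow. The outer edge is an upright rim 5 mm tall, from 4 to 9 mm above what the spring rests on. May be absent.
- spring_up_3_c (a point): disc spring (conical steel washer), 66 mm outside, 30 mm hole, 5 mm thick, 9 mm high in all; point at its centre, half-way up, z axis up as it lies. It lies HOLLOW SIDE UP: a shallow dish, resting on its inner edge, with a ring of yellow paint in the hollow. The outer edge is an upright rim 5 mm tall, from 4 to 9 mm above what the spring rests on. May be absent.
- arbor_seat (a point): assembly arbor fixed to the bench: round grey foot 90 mm across and 10 mm high, aluminium shoulder 64 mm across whose flat top is 35 mm above the bench, and a brass arbor 27 mm across standing 62 mm above the shoulder (the last 12 mm taper to 12 mm). Point on the axis at the shoulder's top, z up along the arbor. Alternating springs stand 9 mm apart; two springs facing the same way nest, 5 mm apart
- lining_1_c (a point): worn brake lining block: reddish-brown lining on a steel backing plate, 62 x 28 x 17 mm (long side along its x axis), 70 g; point at its centre, half-way up. May be absent
- lining_2_c (a point): worn brake lining block: reddish-brown lining on a steel backing plate, 62 x 28 x 17 mm (long side along its x axis), 70 g; point at its centre, half-way up. May be absent
- lining_3_c (a point): worn brake lining block: reddish-brown lining on a steel backing plate, 62 x 28 x 17 mm (long side along its x axis), 70 g; point at its centre, half-way up. May be absent
- scrap_bin_in (a point): red open scrap bin fixed to the bench, 150 (its x) x 190 (its y) x 60 mm high outside, walls 4 mm; point at the middle of the inner floor, 4 mm above the bench
- scanner_grip (a point): pistol barcode scanner lying on its side, 180 g, looking along its own +x axis; barrel 115 mm long (from 70 mm behind to 45 mm ahead of this point), 36 mm wide along y and 36 mm high, grey with an orange front rim; black handle 28 mm thick leaves the barrel towards -y (and back), with an orange trigger, from 20 mm or more behind this point, reaching 110 mm to the side. Point on the barrel's axis, 18 mm above its underside: a good place to grip, across the width
- scanner_window (a point): middle of the scanner's front window, 45 mm ahead (+x) of scanner_grip; it looks along +x
- label (a point): centre of the black-and-white barcode label, 75 x 42 mm, on a job-card stand fixed to the bench (140 mm wide, about 115 mm high), 67 mm above the bench. Its x axis is level and points into the stand, so the label is read looking along +x; the card's face leans back 40 degrees from upright. The stand's foot reaches 50 mm ahead of the label
- mat: black rubber mat fixed to the bench, 200 x 200 x 4 mm, the scanner's place; origin at the centre of its underside, z up
- wrench: bystander: steel wrench 200 mm long lying on the bench; origin at its middle, underside
- fitting: bystander: brass hydraulic fitting standing upright, 46 mm across, 88 mm tall; origin under its centre
- oil_can: bystander: yellow oil bottle, 60 mm across, 150 mm tall, upright; origin under its centre
Things that resemble listed ones, but are neither listed nor needed, are in the scene too. Leave any green, pink or purple look-alike of the part that bears lining_1_c alone.

How it is judged:
On the way, in this order (a step that is already met when the one before it is completed fails the run):
1. every lining block is let go in the scrap bin (x of lining_1_c in the frame of scrap_bin_in between -0.075 and 0.075 m and y of lining_1_c in the frame of scrap_bin_in between -0.095 and 0.095 m and z of each of lining_1_c, lining_2_c, lining_3_c in the frame of scrap_bin_in below 0.055 m and contact force between each of lining_1, lining_2, lining_3 and the fingers below 0.1 N and x of lining_2_c in the frame of scrap_bin_in between -0.075 and 0.075 m and y of lining_2_c in the frame of scrap_bin_in between -0.095 and 0.095 m and x of lining_3_c in the frame of scrap_bin_in between -0.075 and 0.075 m and y of lining_3_c in the frame of scrap_bin_in between -0.095 and 0.095 m), for 0.2 s.
2. all the disc springs are seated on the arbor, faces alternating from a hollow-down bottom one, and let go (horizontal distance between each of spring_down_1_c, spring_down_2_c, spring_down_3_c, spring_up_1_c, spring_up_2_c, spring_up_3_c and arbor_seat below 0.004 m and angle between each of spring_down_1_c, spring_down_2_c, spring_down_3_c, spring_up_1_c, spring_up_2_c, spring_up_3_c's own z axis and vertical below 0.12 rad and (z of spring_down_1_c in the frame of arbor_seat between 0.0025 and 0.0065 m or z of spring_down_1_c in the frame of arbor_seat between 0.0205 and 0.0245 m or z of spring_down_1_c in the frame of arbor_seat between 0.0385 and 0.0425 m) and contact force between each of spring_down_1, spring_down_2, spring_down_3, spring_up_1, spring_up_2, spring_up_3 and the fingers below 0.1 N and (z of spring_down_2_c in the frame of arbor_seat between 0.0025 and 0.0065 m or z of spring_down_2_c in the frame of arbor_seat between 0.0205 and 0.0245 m or z of spring_down_2_c in the frame of arbor_seat between 0.0385 and 0.0425 m) and (z of spring_down_3_c in the frame of arbor_seat between 0.0025 and 0.0065 m or z of spring_down_3_c in the frame of arbor_seat between 0.0205 and 0.0245 m or z of spring_down_3_c in the frame of arbor_seat between 0.0385 and 0.0425 m) and (z of spring_up_1_c in the frame of arbor_seat between 0.0115 and 0.0155 m or z of spring_up_1_c in the frame of arbor_seat between 0.0295 and 0.0335 m or z of spring_up_1_c in the frame of arbor_seat between 0.0475 and 0.0515 m) and (z of spring_up_2_c in the frame of arbor_seat between 0.0115 and 0.0155 m or z of spring_up_2_c in the frame of arbor_seat between 0.0295 and 0.0335 m or z of spring_up_2_c in the frame of arbor_seat between 0.0475 and 0.0515 m) and (z of spring_up_3_c in the frame of arbor_seat between 0.0115 and 0.0155 m or z of spring_up_3_c in the frame of arbor_seat between 0.0295 and 0.0335 m or z of spring_up_3_c in the frame of arbor_seat between 0.0475 and 0.0515 m)), for 0.3 s.
3. the scanner is held still, 50 to 160 mm in front of the label, its axis passing within 20 mm of the label's centre to the side and in height and turned less than 34 degrees from square, for 1 s (x of label in the frame of scanner_window between 0.05 and 0.16 m and y of label in the frame of scanner_window between -0.02 and 0.02 m and z of label in the frame of scanner_window between -0.02 and 0.02 m and x of scanner_window in the frame of label below -0.03 m and angle between the x axis of scanner_window and the x axis of label, either way round below 0.6 rad and linear speed of scanner below 0.03 m/s and contact force between scanner and the fingers above 0.5 N), for 1 s.
At the end, for the whole second after the job is handed in: Linings in the bin; springs on the arbor (4 mm off axis at most, level within 7 degrees, within 2 mm of their heights in an alternating pack: hollow-down 1st, 3rd, 5th, hollow-up 2nd, 4th, 6th); scanner at rest on its side, its grip point over the mat (all of step 1 and all of step 2 and x of scanner_grip in the frame of mat between -0.1 and 0.1 m and y of scanner_grip in the frame of mat between -0.1 and 0.1 m and z of scanner_grip in the frame of mat between 0.015 and 0.03 m and angle between scanner_grip's own z axis and vertical below 0.15 rad and linear speed of scanner below 0.02 m/s); the robot touches nothing.
It fails at once if the wrench is moved more than 30 mm (distance of wrench from where it was at the start of the episode above 0.03 m).
It fails at once if the brass fitting is moved more than 30 mm (distance of fitting from where it was at the start of the episode above 0.03 m).
It fails at once if the oil bottle is moved more than 30 mm (distance of oil_can from where it was at the start of the episode above 0.03 m).
Of spring_up_1, spring_up_2, spring_up_3 only 2 to 3 are there at a start; the rules pass over those that are not, and their reading is None.
Of lining_1, lining_2, lining_3 only 1 to 3 are there at a start; the rules pass over those that are not, and their reading is None.
At some moment in a run one of spring_down_1, spring_down_2, spring_down_3, spring_up_1, spring_up_2, spring_up_3, lining_1, lining_2, lining_3 may be knocked a few centimetres aside while the robot is not near it.
It also fails if it takes over 210 s, if anything falls off the work surface, if the arm or the gripper's body presses on something with over 40 N, if the wrist force passes 120 N, or if a joint passes its speed limit or range.

### The arm

A 6-joint arm with a two-finger parallel gripper is mounted at the origin on the work surface. World frame = base frame: x ahead of the robot, y to its left, z up, the work surface at z = 0. Lengths are in m, angles in rad, forces in N, time in s.
With the tool pointing down it reaches from about 0.325 to 0.75 m from the base axis. Payload 7.6 kg.
Tool frame: the origin (TCP) lies at the very end of the fingers, on their centre line; the grasp point (between the pads) lies 19 mm behind it; z points along the fingers, y is the line along which they close (so a half turn about z gives the same grasp; the last joint's range is limited). The gripper opens to 85 mm and grips with 20 to 120 N. Pads are 22 mm wide; open, the fingers measure 114 mm over their backs; the gripper's body (76 mm by 85 mm) begins 54 mm behind the grasp point. The pads swing forward as they close: fully open they stand 13 mm farther back than shut.
Start: joints at [1.041, 0.052, 1.401, -0, 1.689, -0.07], TCP at [0.233, 0.471, 0.231] pointing down, gripper open.
Joint ranges: [-2.9, 2.9], [-0.91, 2.17], [0.12, 2.37], [-1.06, 4.2], [0.26, 2.73], [-2.93, 2.93]. Speed limits (rad/s): [2.57, 2.57, 3.01, 3.14, 3.14, 3.14].

### API

Orientations are given as a rotation vector (axis times angle).
In Python, from bench import readout, cams, ctrl, spotter gives the robot as it stands.
- The arm moves only by the tool apply_moves, never from a script. Its argument "moves" is a list of rows, each an object with "dp": the shift along the world's x, y, z in cm, a list of three; "rotation": the turn, a rotation vector about the world's x, y, z in rad, a list of three; "jaw": the finger opening in cm, from 0 to 8.54. In form: [{"dp": [x, y, z], "rotation": [ax, ay, az], "jaw": jaw}, ...]. A call has exactly 8 rows; each row is the pose to reach, as a shift and turn from the pose commanded when the call began; what a row does not reach only later rows make up. A row lasts 1/10 s, in which the tool goes at most 50 mm and 8.59 degrees, less where a joint would pass 70% of its speed; a pose out of reach is approached as far as the arm can. A call with a gripper value outside its range is refused whole. The fingers move at their own pace and stop on an object; "force" is the grip in N (left out, the last holds). Time passes only in rows, so rows that repeat a pose let the fingers close, or fill a call up. It gives the time, the measured TCP pose, the force, the opening and the grip force at its end, in the units of the state.
- readout.get_obs(): the state, without advancing time (a new reading comes with each control period).
- cams.read_camera(name): name is "scene" or "top"; returns (picture, depth): 480x640x3 uint8, red, green, blue; 480x640 float32, m along the optical axis (not along the pixel's ray), 0 where there is no reading.
- cams.camera_model(name): a dict with "vertical_fov" (degrees; the focal length in pixels is half the picture's height over the tangent of half this angle, whatever the lens; pixels are square), "cx", "cy" (the principal point, pixels), "world_to_cam" (4x4, takes a point from world to camera coordinates). Camera axes: x right, y up, looking along -z (the intrinsics and any distortion apply to the point x, -y, -z); pixel columns grow to the right and rows downward; lengths in m; the calibration is good to about 2 mm. A picture is of the moment at which its call begins. camera_model takes no time and is no camera call.
- ctrl.hand_in(): hands the job in; it is judged then, once.
Trained networks look in the newest picture that a camera, given by its name, has taken for a name from the list of things; names that differ only in an ending like _2 or _b are one class to them, and where a whole thing is asked for, a point or a joint stands for the part that bears it (a point fixed in the world has none). Each returns a list of dicts, best first, with "conf" (0 to 1); they miss things now and then, are a little off and sometimes report something else, mostly with a low value. They report only what shows in the picture. A call takes as long as a camera call. They do not tell look-alikes from the thing itself.
- spotter.boxes_of(name, camera): "centre" ([x, y, z] in m, in world coordinates, good to about 4 mm: the middle of the surface that is visible of it).
The state is a dict: "time_s": time; "qpos": joint angles; "joint_vel": joint speeds; "tau": joint torques, N m; "position": TCP position; "ee_rot": TCP orientation; "wrist_force": force on the tool from outside, world axes, zero at the start; "ft_torque": the same for the moment, N m; "gripper_width": opening from 0.0 (shut) to 1.0 (fully open); "grasp_force": force on a finger pad.
Only numpy, scipy, OpenCV 4.12 (cv2) and the standard library are available. Lean on these libraries where they do the work, as an engineer would, in place of code of your own. Each camera call takes 0.05 s, during which the arm holds its last target. There are 200 camera calls.

## Working session

There is one attempt and no reset: what is moved stays moved. The work goes in short steps, Python scripts to look and compute and a tool call to move; the robot and the scene stay as the last step left them, time stands still between calls to the robot, and variables do not carry over. Pictures are saved under pics/ and viewed, at most 14 in all, crops included, and the job is handed in when it is done.

Besides the shell and the picture viewer there is one more tool, called after "Emit:" as a command line: name --argument value ..., lists and objects as JSON in quotes. apply_moves: Moves the arm, as the interface text tells. Its arguments: {"type":"object","properties":{"moves":{"type":"array","items":{"type":"object","properties":{"dp":{"type":"array","items":{"type":"number"}},"rotation":{"type":"array","items":{"type":"number"}},"jaw":{"type":"number"}}}},"force":{"type":"number"}},"required":["moves"]}

```bash
mkdir -p pics; cat > h.py <<'E'
import numpy as np, cv2
from bench import readout, cams, ctrl, spotter
def cam(n):
    p,d=cams.read_camera(n); return p,d
def world(n,d):
    m=cams.camera_model(n); H,W=d.shape; f=H/2/np.tan(np.radians(m['vertical_fov'])/2)
    v,u=np.mgrid[0:H,0:W]
    P=np.stack([(u-m['cx'])/f*d,-(v-m['cy'])/f*d,-d,np.ones_like(d)],-1)
    return (P@np.linalg.inv(m['world_to_cam']).T)[...,:3]
def save(n,p): cv2.imwrite('pics/'+n+'.png',p[...,::-1])
E
python3 - <<'E'
from h import *
for n in('top','scene'):
    p,d=cam(n); save(n+'0',p); np.savez(n+'0.npz',p=p,d=d,w=world(n,d))
    print({k:(v if k!='world_to_cam' else np.round(v,3).tolist()) for k,v in cams.camera_model(n).items()})
    for k in ['spring_down_1_c','spring_up_1_c','lining_1_c','scanner_grip','label','scrap_bin_in','arbor_seat','mat','wrench','fitting','oil_can']:
        try: print(n,k,[(np.round(b['centre'],3).tolist(),round(b['conf'],2)) for b in spotter.boxes_of(k,n)])
        except Exception as e: print(k,e)
print(readout.get_obs())
E
```

```text
{'vertical_fov': 46.63001377921286, 'cx': 321.4176591972837, 'cy': 241.17181627985678, 'world_to_cam': [[0.002, -1.0, 0.019, 0.079], [0.997, 0.004, 0.077, -0.599], [-0.077, 0.018, 0.997, -1.15], [0.0, 0.0, 0.0, 1.0]]}
top spring_down_1_c [([0.507, 0.208, 0.003], 0.94), ([0.716, 0.006, 0.005], 0.58)]
top spring_up_1_c [([0.5, 0.319, 0.007], 0.72)]
top lining_1_c [([0.481, -0.106, 0.02], 0.94), ([0.615, -0.264, 0.07], 0.73), ([0.56, 0.095, 0.017], 0.62), ([0.561, -0.017, 0.018], 0.58), ([0.377, -0.119, 0.014], 0.57), ([0.503, 0.32, 0.006], 0.53)]
top scanner_grip [([0.38, -0.261, 0.036], 0.92)]
top label [([0.618, -0.264, 0.067], 0.87)]
top scrap_bin_in [([0.716, 0.002, 0.005], 0.67)]
top arbor_seat [([0.437, 0.019, 0.035], 0.69), ([0.753, -0.164, 0.07], 0.66)]
top mat [([0.501, 0.32, 0.006], 0.75), ([0.422, -0.31, -0.0], 0.6)]
top wrench [([0.604, 0.473, 0.009], 0.68), ([0.755, -0.16, 0.074], 0.46)]
top fitting [([0.754, -0.165, 0.07], 0.56)]
top oil_can [([0.56, 0.095, 0.016], 0.66), ([0.748, 0.248, 0.104], 0.61)]
{'vertical_fov': 49.695535291509046, 'cx': 318.3596566633332, 'cy': 24
[... 893 characters left out ...]

{'time_s': 1.2, 'qpos': array([ 1.04070244e+00,  5.21996309e-02,  1.40067787e+00,  2.23536858e-05,
        1.68862092e+00, -7.03206518e-02]), 'joint_vel': array([ 1.55574019e-03,  1.43140757e-03, -1.56612651e-03, -1.63642806e-05,
        8.16938333e-04,  1.11743439e-03]), 'tau': array([-1.06348050e-04, -3.81538904e+01, -3.60310972e+01, -1.45163540e-05,
        1.87415603e-04,  1.16650263e-06]), 'position': array([0.23296055, 0.47050717, 0.23133471]), 'ee_rot': array([7.15860148e-01, 3.05893883e+00, 1.51705579e-04]), 'wrist_force': array([0.40577735, 0.1404854 , 0.34383166]), 'ft_torque': array([-0.01217421,  0.02001279,  0.00891204]), 'grasp_force': 0.0, 'gripper_width': 0.9988189586023841}
```

View pics/top0.png

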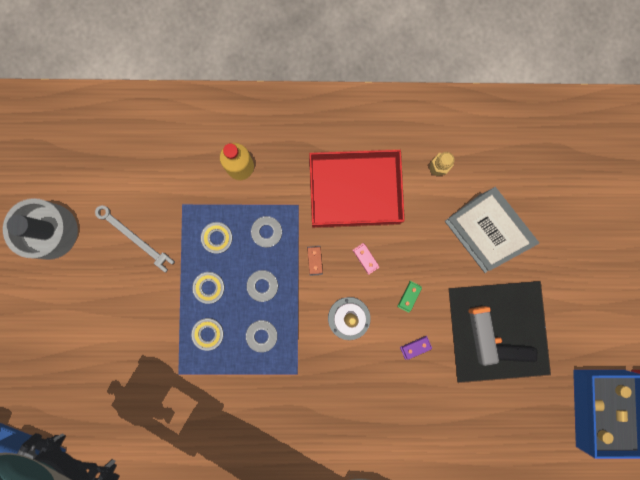

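View pics/scene0.png

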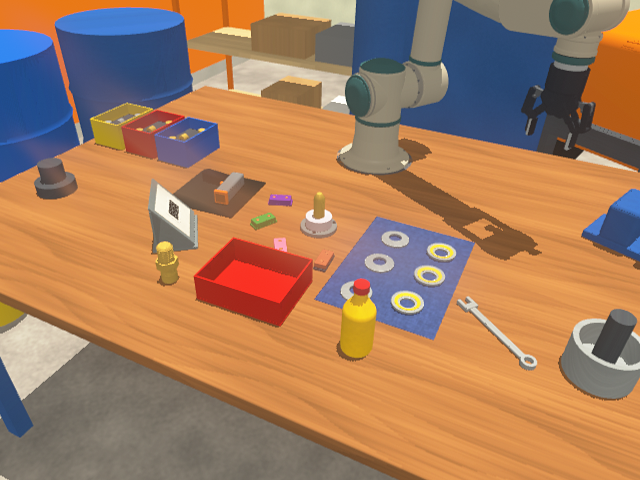

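Top picture: the candidates for the lining are reddish-brown (315,260), pink (366,258), green (410,296) and purple (416,347). Only the brown one fits "reddish-brown lining on steel plate". Yellow-ringed hollow-up springs are at (216,238), (208,288), (207,334); plain hollow-down ones at (266,232), (262,286), (261,336). The arbor is at (350,319). I'll confirm with a crop and measure.

```bash
cat >> h.py <<'E'
def proj(n,X):
    m=cams.camera_model(n); f=240/np.tan(np.radians(m['vertical_fov'])/2)
    c=m['world_to_cam']@np.append(X,1); return np.array([m['cx']+f*c[0]/-c[2], m['cy']-f*c[1]/-c[2]])
def atz(n,uv,z):
    m=cams.camera_model(n); f=240/np.tan(np.radians(m['vertical_fov'])/2)
    T=np.linalg.inv(m['world_to_cam']); r=T[:3,:3]@np.array([(uv[0]-m['cx'])/f,-(uv[1]-m['cy'])/f,-1]); o=T[:3,3]
    return o+r*(z-o[2])/r[2]
def blob(n,mask,uv,win=30):
    k,l,s,c=cv2.connectedComponentsWithStats(mask.astype(np.uint8))
    best=min(range(1,k),key=lambda i:(np.hypot(*(c[i]-uv)) if s[i,4]>40 else 1e9)); return (l==best).astype(np.uint8),s[best]
def springs(n,p,seeds,z=0.005):
    hsv=cv2.cvtColor(p,cv2.COLOR_RGB2HSV); out=[]
    blue=((hsv[...,0]>100)&(hsv[...,0]<130)&(hsv[...,1]>90)).astype(np.uint8)
    for s in seeds:
        m=np.zeros_like(blue); x,y=map(int,s); m[y-24:y+24,x-24:x+24]=1-blue[y-24:y+24,x-24:x+24]
        b,st=blob(n,m,s); cs,_=cv2.findContours(b,cv2.RETR_EXTERNAL,cv2.CHAIN_APPROX_NONE)
        (c,ax,_)=cv2.fitEllipse(max(cs,key=len)); out.append((c,ax,atz(n,c,z)))
    return out
S=[(216,238),(208,288),(207,334),(266,232),(262,286),(261,336)]
E
python3 - <<'E'
from h import *
a=np.load('top0.npz');p,d,w=a['p'],a['d'],a['w']
print('springs');
for c,ax,X in springs('top',p,S): print(np.round(c,1),np.round(ax,1),np.round(X,4),'scenepx',np.round(proj('scene',X)),'z',w[int(c[1])-0,int(c[0])+11,2].round(4))
b=np.load('scene0.npz');ws=b['w']
print('blue mat z',[w[y,x,2].round(4) for y,x in((215,190),(365,290),(300,235))],'table',[w[y,x,2].round(4) for y,x in((400,300),(120,400),(280,390))])
hsv=cv2.cvtColor(p,cv2.COLOR_RGB2HSV)
# lining: height
m=(w[...,2]>0.008)&(w[...,2]<0.03); 
for nm,uv in(('lin',(315,260)),('pink',(366,258)),('green',(410,296)),('purple',(416,347))):
    q=np.zeros_like(m);q[uv[1]-22:uv[1]+22,uv[0]-22:uv[0]+22]=m[uv[1]-22:uv[1]+22,uv[0]-22:uv[0]+22]
    bb,_=blob('top',q,uv); P=w[bb>0]; r=cv2.minAreaRect((P[P[:,2]>.013,:2]*1000).astype(np.float32)); print(nm,np.median(P[:,2]).round(4),r)
# arbor
q=np.zeros_like(m);q[280:360,310:390]=1
for lo,hi in((.03,.04),(.06,.11)):
    P=w[(q>0)&(w[...,2]>lo)&(w[...,2]<hi)][:,:2]; print('arbor',lo,len(P),cv2.minEnclosingCircle((P*1000).astype(np.float32)))
    P=ws[(ws[...,2]>lo)&(ws[...,2]<hi)&(abs(ws[...,0]-.44)<.06)&(abs(ws[...,1]-.02)<.06)][:,:2]; print(' scene',len(P),cv2.minEnclosingCircle((P*1000).astype(np.float32)))
# hough-like circle for shoulder white top
# bin
red=((hsv[...,0]<6)|(hsv[...,0]>174))&(hsv[...,1]>150); q=red&(w[...,2]>.045)&(w[...,2]<.075); q[:,:300]=0;q[:,415:]=0
print('bin',cv2.minAreaRect((w[q][:,:2]*1000).astype(np.float32)))
# mat
blk=(p.max(2)<50); q=np.zeros_like(m);q[270:390,440:560]=blk[270:390,440:560]; P=w[q&(w[...,2]<.01)]; print('mat',np.median(P[:,2]),cv2.minAreaRect((P[:,:2]*1000).astype(np.float32)))
# scanner
q=(w[...,2]>.028)&(w[...,2]<.06); q[:300]=0;q[372:]=0;q[:,:462]=0;q[:,540:]=0
P=w[q]; g=hsv[q]; print('scan n',len(P),'top z',np.percentile(P[:,2],[50,95]))
hi=P[P[:,2]>.0335]; print(cv2.minAreaRect((hi[:,:2]*1000).astype(np.float32)))
# label
q=np.zeros_like(m);q[190:268,450:536]=1; P=w[(q>0)&(w[...,2]>.02)]
lab=w[222:242,482:502].reshape(-1,3); c=lab.mean(0);n=np.linalg.svd(lab-c)[2][2]; print('label',c,n*np.sign(n[2]))
crop=cv2.resize(p[215:375,290:450],(640,640),interpolation=cv2.INTER_CUBIC)[:600]
save('crop1',crop)
E
```

```text
springs
[216.  237.3] [32.  32.3] [0.6078 0.3049 0.005 ] scenepx [407. 303.] z 0.0102
[207.8 287.3] [32.2 32.8] [0.5017 0.3203 0.005 ] scenepx [429. 276.] z 0.0075
[206.8 333.9] [32.6 33.2] [0.404  0.3206 0.005 ] scenepx [441. 253.] z 0.0102
[266.  231.4] [31.6 31.9] [0.6207 0.1987 0.005 ] scenepx [356. 291.] z 0.0071
[261.8 285.6] [31.9 32.3] [0.5055 0.2063 0.005 ] scenepx [379. 262.] z 0.0057
[261.  335.8] [32.1 32.9] [0.4002 0.207  0.005 ] scenepx [395. 239.] z 0.0088
blue mat z [np.float64(0.003), np.float64(-0.0025), np.float64(-0.0)] table [np.float64(-0.001), np.float64(-0.0012), np.float64(0.0005)]
lin 0.017 ((559.0270385742188, 94.83126831054688), (55.912662506103516, 27.755443572998047), 5.210712432861328)
pink 0.0169 ((563.1558837890625, -13.764961242675781), (55.53709030151367, 27.962656021118164), 33.321529388427734)
green 0.0169 ((483.3228454589844, -106.22547912597656), (27.88910484313965, 55.19204330444336), 62.83452606201172)
purple 0.0164 ((375.9986572265625, -119.30899047851562), (27.889354705810547, 55.91015625), 23.538820266723633)
arbor 0.03 580 ((436.76123046875, 22.050270080566406), 32.15768051147461)
 scene 254 ((438.0731506347656, 22.301774978637695), 34.930137634277344)
arbor 0.06 161 ((437.2383117675781, 22.103857040405273), 13.560401916503906)
 scene 170 ((440.8599548339844, 24.166839599609375), 13.239090919494629)
bin ((708.4021606445312, 9.474365234375), (150.60374450683594, 190.4190673828125), 2.5577807426452637)
mat 0.0039610727680308155 ((411.1903076171875, -297.2914123535156), (193.39515686035156, 196.1252899169922), 4.661437034606934)
scan n 1548 top z [0.03747309 0.04274392]
((406.33599853515625, -296.5464782714844), (122.90188598632812, 115.53189849853516), 9.374582290649414)
label [ 0.61655709 -0.26505426  0.06724148] [-0.4665727   0.60997193  0.64050305]
```

View pics/crop1.png

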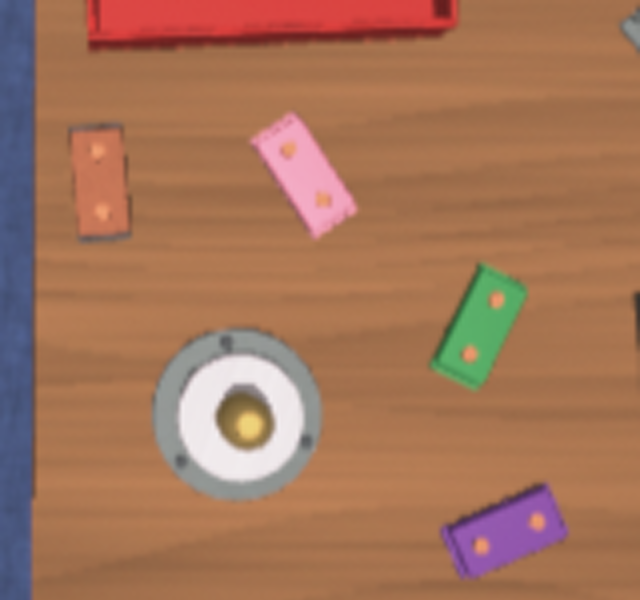

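The crop shows one reddish-brown lining with a steel edge (crop 100,180) and three coloured look-alikes: pink, green and purple. The brown one, at world (0.559, 0.095), is the lining, so I'm moving to it.

Emit:
apply_moves --moves '[{"dp": [32.6, -37.5, -8], "rotation": [0, 0, 0.55], "jaw": 6}, {"dp": [32.6, -37.5, -8], "rotation": [0, 0, 0.55], "jaw": 6}, {"dp": [32.6, -37.5, -8], "rotation": [0, 0, 0.55], "jaw": 6}, {"dp": [32.6, -37.5, -8], "rotation": [0, 0, 0.55], "jaw": 6}, {"dp": [32.6, -37.5, -8], "rotation": [0, 0, 0.55], "jaw": 6}, {"dp": [32.6, -37.5, -8], "rotation": [0, 0, 0.55], "jaw": 6}, {"dp": [32.6, -37.5, -8], "rotation": [0, 0, 0.55], "jaw": 6}, {"dp": [32.6, -37.5, -8], "rotation": [0, 0, 0.55], "jaw": 6}]' --force 40

```text
time_s: 2.0
position: [0.4793, 0.1871, 0.1712]
ee_rot: [-0.142, 3.138, 0.001]
wrist_force: [0.7, 1.0, 0.2]
gripper_width: 0.699
grasp_force: 0.0
```

Emit:
apply_moves --moves '[{"dp": [0, 0, 0], "rotation": [0, 0, 0], "jaw": 6}, {"dp": [0, 0, 0], "rotation": [0, 0, 0], "jaw": 6}, {"dp": [0, 0, 0], "rotation": [0, 0, 0], "jaw": 6}, {"dp": [0, 0, 0], "rotation": [0, 0, 0], "jaw": 6}, {"dp": [0, 0, 0], "rotation": [0, 0, 0], "jaw": 6}, {"dp": [0, 0, 0], "rotation": [0, 0, 0], "jaw": 6}, {"dp": [0, 0, 0], "rotation": [0, 0, 0], "jaw": 6}, {"dp": [0, 0, 0], "rotation": [0, 0, 0], "jaw": 6}]'

```text
time_s: 2.8
position: [0.4782, 0.189, 0.1713]
ee_rot: [-0.142, 3.138, 0.0]
wrist_force: [0.7, -0.4, -0.3]
gripper_width: 0.703
grasp_force: 0.0
```

Emit:
apply_moves --moves '[{"dp": [4, -4.7, -6], "rotation": [0, 0, 0], "jaw": 6}, {"dp": [8.1, -9.4, -9], "rotation": [0, 0, 0], "jaw": 6}, {"dp": [8.1, -9.4, -11], "rotation": [0, 0, 0], "jaw": 6}, {"dp": [8.1, -9.4, -13], "rotation": [0, 0, 0], "jaw": 6}, {"dp": [8.1, -9.4, -15], "rotation": [0, 0, 0], "jaw": 6}, {"dp": [8.1, -9.4, -16.5], "rotation": [0, 0, 0], "jaw": 6}, {"dp": [8.1, -9.4, -16.5], "rotation": [0, 0, 0], "jaw": 2}, {"dp": [8.1, -9.4, -16.5], "rotation": [0, 0, 0], "jaw": 2}]'

```text
time_s: 3.6
position: [0.5596, 0.0953, 0.0071]
ee_rot: [-0.142, 3.137, 0.0]
wrist_force: [-0.6, 0.8, 0.4]
gripper_width: 0.374
grasp_force: 0.0
```

Emit:
apply_moves --moves '[{"dp": [0, 0, 0], "rotation": [0, 0, 0], "jaw": 2}, {"dp": [0, 0, 0], "rotation": [0, 0, 0], "jaw": 2}, {"dp": [0, 0, 3], "rotation": [0, 0, 0], "jaw": 2}, {"dp": [0, 0, 6], "rotation": [0, 0, 0], "jaw": 2}, {"dp": [0, 0, 9], "rotation": [0, 0, 0], "jaw": 2}, {"dp": [0, 0, 12], "rotation": [0, 0, 0], "jaw": 2}, {"dp": [4, -2, 12], "rotation": [0, 0, 0], "jaw": 2}, {"dp": [8, -4.5, 12], "rotation": [0, 0, 0], "jaw": 2}]'

```text
time_s: 4.4
position: [0.6408, 0.0505, 0.1296]
ee_rot: [-0.145, 3.133, 0.0]
wrist_force: [0.8, 0.9, -0.4]
gripper_width: 0.316
grasp_force: 41.4
```

Emit:
apply_moves --moves '[{"dp": [4, -3, 0], "rotation": [0, 0, 0], "jaw": 2}, {"dp": [6, -4, -2], "rotation": [0, 0, 0], "jaw": 2}, {"dp": [6, -4, -5], "rotation": [0, 0, 0], "jaw": 2}, {"dp": [6, -4, -8.5], "rotation": [0, 0, 0], "jaw": 2}, {"dp": [6, -4, -8.5], "rotation": [0, 0, 0], "jaw": 2}, {"dp": [6, -4, -8.5], "rotation": [0, 0, 0], "jaw": 5}, {"dp": [6, -4, -8.5], "rotation": [0, 0, 0], "jaw": 5}, {"dp": [6, -4, -8.5], "rotation": [0, 0, 0], "jaw": 5}]'

```text
time_s: 5.2
position: [0.7007, 0.01, 0.0447]
ee_rot: [-0.142, 3.133, -0.001]
wrist_force: [-0.3, -0.2, 0.1]
gripper_width: 0.587
grasp_force: 0.0
```

Emit:
apply_moves --moves '[{"dp": [0, 0, 4], "rotation": [0, 0, 0], "jaw": 8}, {"dp": [0, 0, 9], "rotation": [0, 0, 0], "jaw": 8}, {"dp": [-4, 0, 11], "rotation": [0, 0, 0], "jaw": 8}, {"dp": [-8, 0, 11], "rotation": [0, 0, 0], "jaw": 8}, {"dp": [-8, 0, 11], "rotation": [0, 0, 0], "jaw": 8}, {"dp": [-8, 0, 11], "rotation": [0, 0, 0], "jaw": 8}, {"dp": [-8, 0, 11], "rotation": [0, 0, 0], "jaw": 8}, {"dp": [-8, 0, 11], "rotation": [0, 0, 0], "jaw": 8}]'

```text
time_s: 6.0
position: [0.6205, 0.0098, 0.152]
ee_rot: [-0.142, 3.136, -0.0]
wrist_force: [-0.3, 0.1, -0.5]
gripper_width: 0.939
grasp_force: 0.0
```

```bash
cat >> h.py <<'E'
def look(name=None):
    p,d=cam('top'); w=world('top',d)
    if name: save(name,p)
    for c,ax,X in springs('top',p,S): print(np.round(c,1),np.round(ax,1),np.round(X,4))
    return p,d,w
E
python3 - <<'E'
from h import *
p,d,w=look('t1')
print([(np.round(b['centre'],3),round(b['conf'],2)) for b in spotter.boxes_of('lining_1_c','top')])
E
```

```text
[215.9 237.3] [32.  32.3] [0.6078 0.3049 0.005 ]
[207.8 287.3] [32.2 32.9] [0.5016 0.3203 0.005 ]
[206.8 334. ] [32.5 33.4] [0.4039 0.3206 0.005 ]
[266.  231.4] [31.6 31.9] [0.6207 0.1988 0.005 ]
[261.8 285.5] [31.9 32.2] [0.5056 0.2064 0.005 ]
[261.  335.8] [32.1 32.9] [0.4002 0.207  0.005 ]
[(array([ 0.382, -0.133,  0.014]), 0.69), (array([ 0.558, -0.017,  0.018]), 0.68), (array([0.763, 0.052, 0.006]), 0.65), (array([ 0.382, -0.263,  0.031]), 0.25)]
```

View pics/t1.png

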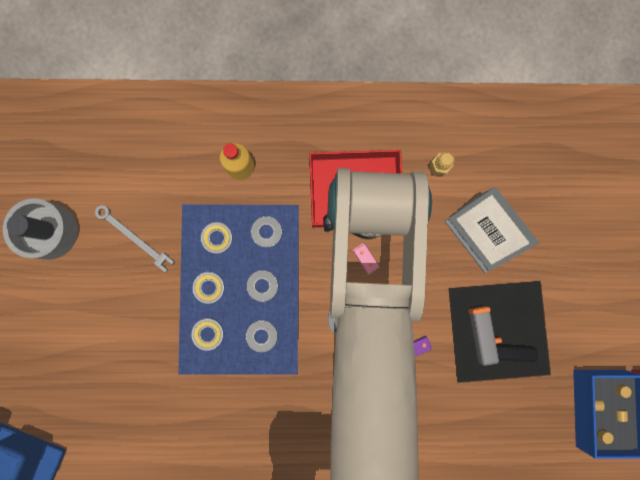

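Emit:
apply_moves --moves '[{"dp": [-2.5, 4.5, -1], "rotation": [0, 0, -0.09], "jaw": 8.5}, {"dp": [-5.5, 9, -3], "rotation": [0, 0, -0.09], "jaw": 8.5}, {"dp": [-8.5, 13, -5], "rotation": [0, 0, -0.09], "jaw": 8.5}, {"dp": [-11.5, 17, -8], "rotation": [0, 0, -0.09], "jaw": 8.0}, {"dp": [-11.5, 19.6, -11], "rotation": [0, 0, -0.09], "jaw": 7.8}, {"dp": [-11.5, 19.6, -13], "rotation": [0, 0, -0.09], "jaw": 7.8}, {"dp": [-11.5, 19.6, -14.2], "rotation": [0, 0, -0.09], "jaw": 7.8}, {"dp": [-11.5, 19.6, -14.2], "rotation": [0, 0, -0.09], "jaw": 7.8}]'

```text
time_s: 6.9
position: [0.5037, 0.2053, 0.0076]
ee_rot: [0.0, -3.138, 0.002]
wrist_force: [0.8, -0.2, 0.4]
gripper_width: 0.916
grasp_force: 0.0
```

Picture: the arm covers the bin, and the springs haven't moved. Next I lower gently to find how high the fingertips sit at this opening.

Emit:
apply_moves --moves '[{"dp": [0.1, 0.1, -0.2], "rotation": [0, 0, 0], "jaw": 7.4}, {"dp": [0.1, 0.1, -0.4], "rotation": [0, 0, 0], "jaw": 7.4}, {"dp": [0.1, 0.1, -0.5], "rotation": [0, 0, 0], "jaw": 7.4}, {"dp": [0.1, 0.1, -0.6], "rotation": [0, 0, 0], "jaw": 7.4}, {"dp": [0.1, 0.1, -0.7], "rotation": [0, 0, 0], "jaw": 7.4}, {"dp": [0.1, 0.1, -0.8], "rotation": [0, 0, 0], "jaw": 7.4}, {"dp": [0.1, 0.1, -0.9], "rotation": [0, 0, 0], "jaw": 7.4}, {"dp": [0.1, 0.1, -0.9], "rotation": [0, 0, 0], "jaw": 7.4}]'

```text
time_s: 7.7
position: [0.5051, 0.2068, 0.0]
ee_rot: [0.0, -3.141, 0.0]
wrist_force: [0.5, -0.4, 0.9]
gripper_width: 0.864
grasp_force: 0.0
```

Emit:
apply_moves --moves '[{"dp": [0, 0, -0.1], "rotation": [0, 0, 0], "jaw": 7.0}, {"dp": [0, 0, -0.2], "rotation": [0, 0, 0], "jaw": 7.0}, {"dp": [0, 0, -0.3], "rotation": [0, 0, 0], "jaw": 7.0}, {"dp": [0, 0, -0.4], "rotation": [0, 0, 0], "jaw": 7.0}, {"dp": [0, 0, -0.4], "rotation": [0, 0, 0], "jaw": 7.0}, {"dp": [0, 0, -0.5], "rotation": [0, 0, 0], "jaw": 7.0}, {"dp": [0, 0, -0.5], "rotation": [0, 0, 0], "jaw": 7.0}, {"dp": [0, 0, -0.5], "rotation": [0, 0, 0], "jaw": 7.0}]'

```text
time_s: 8.5
position: [0.5052, 0.2069, -0.0048]
ee_rot: [-0.0, 3.142, 0.0]
wrist_force: [-0.7, -1.0, -0.3]
gripper_width: 0.821
grasp_force: 0.0
```

Emit:
apply_moves --moves '[{"dp": [0, 0, 0], "rotation": [0, 0, 0], "jaw": 5.5}, {"dp": [0, 0, 0], "rotation": [0, 0, 0], "jaw": 5.5}, {"dp": [0, 0, 0], "rotation": [0, 0, 0], "jaw": 5.5}, {"dp": [0, 0, 0], "rotation": [0, 0, 0], "jaw": 5.5}, {"dp": [0, 0, 0.5], "rotation": [0, 0, 0], "jaw": 5.5}, {"dp": [0, 0, 1], "rotation": [0, 0, 0], "jaw": 5.5}, {"dp": [0, 0, 2], "rotation": [0, 0, 0], "jaw": 5.5}, {"dp": [0, 0, 2], "rotation": [0, 0, 0], "jaw": 5.5}]'

```text
time_s: 9.3
position: [0.5063, 0.2072, 0.0171]
ee_rot: [-0.0, 3.139, 0.002]
wrist_force: [0.0, 0.2, -0.5]
gripper_width: 0.733
grasp_force: 43.9
```

```bash
python3 - <<'E'
from h import *
o=readout.get_obs(); print(o['wrist_force'],o['position'])
p,d=cam('scene'); x,y=map(int,proj('scene',[.505,.206,.02])); save('g1',cv2.resize(p[y-50:y+50,x-65:x+65],(780,600),interpolation=cv2.INTER_CUBIC))
E
```

```text
[ 0.04846886  0.20904874 -0.5058058 ] [0.5062764  0.20718693 0.01710407]
```

View pics/g1.png

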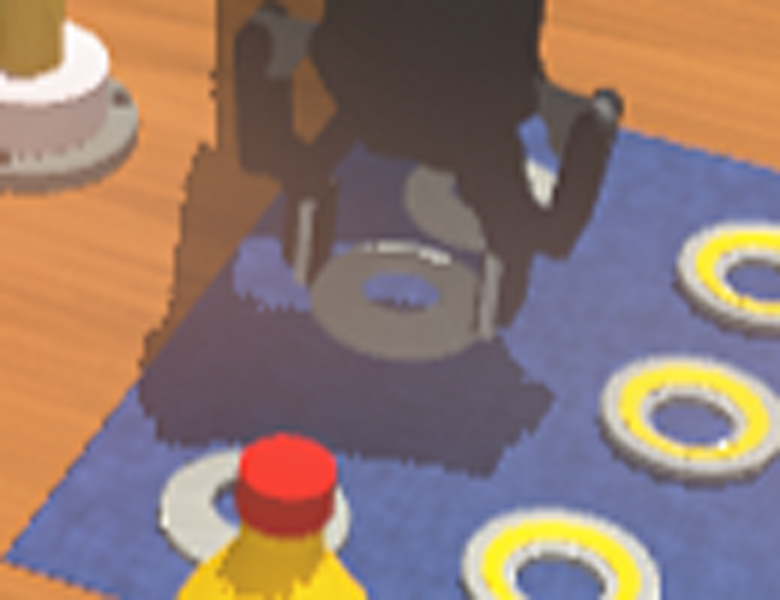

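The spring is held level between the finger pads (crop 400,300). Now to the arbor.

Emit:
apply_moves --moves '[{"dp": [0, 0, 4.5], "rotation": [0, 0, 0], "jaw": 5.5}, {"dp": [0, 0, 8.5], "rotation": [0, 0, 0], "jaw": 5.5}, {"dp": [-1.2, -3.4, 10.8], "rotation": [0, 0, 0], "jaw": 5.5}, {"dp": [-2.9, -7.9, 10.8], "rotation": [0, 0, 0], "jaw": 5.5}, {"dp": [-4.5, -12.4, 10.8], "rotation": [0, 0, 0], "jaw": 5.5}, {"dp": [-6, -16.5, 10.8], "rotation": [0, 0, 0], "jaw": 5.5}, {"dp": [-6.8, -18.4, 10.8], "rotation": [0, 0, 0], "jaw": 5.5}, {"dp": [-6.8, -18.4, 10.8], "rotation": [0, 0, 0], "jaw": 5.5}]'

```text
time_s: 10.15
position: [0.4365, 0.0209, 0.1232]
ee_rot: [-0.005, -3.142, 0.001]
wrist_force: [-0.7, -0.2, -0.9]
gripper_width: 0.732
grasp_force: 44.6
```

```bash
python3 - <<'E'
from h import *
o=readout.get_obs(); print(o['wrist_force'],o['position'])
p,d=cam('scene'); x,y=map(int,proj('scene',[.437,.022,.1])); save('g2',cv2.resize(p[y-50:y+70,x-80:x+80],(800,600),interpolation=cv2.INTER_CUBIC))
w=world('scene',d)
# arbor axis seen by scene cam: points 0.045..0.08
q=(w[...,2]>.045)&(w[...,2]<.08)&(abs(w[...,0]-.437)<.03)&(abs(w[...,1]-.022)<.03); P=w[q]; print(len(P),P.mean(0))
E
```

```text
[-0.70784112 -0.24499066 -0.88325709] [0.43647362 0.02091655 0.12315178]
140 [0.4460569  0.02752849 0.06272605]
```

View pics/g2.png

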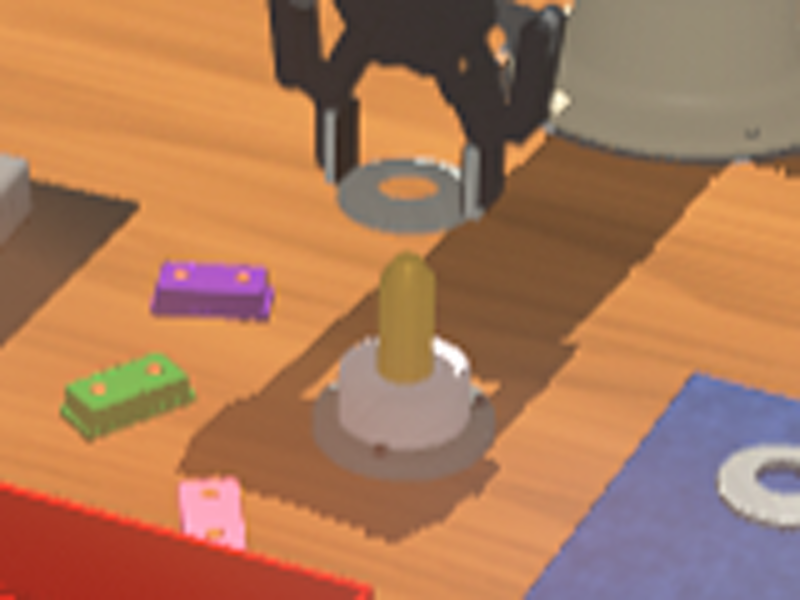

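The spring hangs level at (407,190), directly over the arbor tip at (407,260). Lowering.

Emit:
apply_moves --moves '[{"dp": [0, 0, -1.5], "rotation": [0, 0, 0], "jaw": 5.5}, {"dp": [0, 0, -2.7], "rotation": [0, 0, 0], "jaw": 5.5}, {"dp": [0, 0, -3.6], "rotation": [0, 0, 0], "jaw": 5.5}, {"dp": [0, 0, -4.5], "rotation": [0, 0, 0], "jaw": 5.5}, {"dp": [0, 0, -5.4], "rotation": [0, 0, 0], "jaw": 5.5}, {"dp": [0, 0, -6], "rotation": [0, 0, 0], "jaw": 5.5}, {"dp": [0, 0, -6], "rotation": [0, 0, 0], "jaw": 5.5}, {"dp": [0, 0, -6], "rotation": [0, 0, 0], "jaw": 5.5}]'

```text
time_s: 11.0
position: [0.4374, 0.0229, 0.0634]
ee_rot: [-0.0, 3.141, 0.0]
wrist_force: [0.8, 0.2, -0.4]
gripper_width: 0.734
grasp_force: 44.6
```

Emit:
apply_moves --moves '[{"dp": [0, -0.1, -0.8], "rotation": [0, 0, 0], "jaw": 5.5}, {"dp": [0, -0.1, -1.6], "rotation": [0, 0, 0], "jaw": 5.5}, {"dp": [0, -0.1, -2.2], "rotation": [0, 0, 0], "jaw": 5.5}, {"dp": [0, -0.1, -2.7], "rotation": [0, 0, 0], "jaw": 5.5}, {"dp": [0, -0.1, -3.0], "rotation": [0, 0, 0], "jaw": 5.5}, {"dp": [0, -0.1, -3.1], "rotation": [0, 0, 0], "jaw": 5.5}, {"dp": [0, -0.1, -3.2], "rotation": [0, 0, 0], "jaw": 5.5}, {"dp": [0, -0.1, -3.2], "rotation": [0, 0, 0], "jaw": 5.5}]'

```text
time_s: 11.8
position: [0.4375, 0.0218, 0.0315]
ee_rot: [-0.0, 3.141, 0.0]
wrist_force: [0.2, -0.5, -1.5]
gripper_width: 0.736
grasp_force: 44.6
```

Emit:
apply_moves --moves '[{"dp": [0, 0, 0], "rotation": [0, 0, 0], "jaw": 7.4}, {"dp": [0, 0, 0], "rotation": [0, 0, 0], "jaw": 7.8}, {"dp": [0, 0, 0], "rotation": [0, 0, 0], "jaw": 7.8}, {"dp": [0, 0, 1], "rotation": [0, 0, 0], "jaw": 7.8}, {"dp": [0, 0, 3], "rotation": [0, 0, 0], "jaw": 7.8}, {"dp": [0, 0, 6], "rotation": [0, 0, 0], "jaw": 7.8}, {"dp": [0, 0, 9], "rotation": [0, 0, 0], "jaw": 7.8}, {"dp": [0, 0, 9], "rotation": [0, 0, 0], "jaw": 7.8}]'

```text
time_s: 12.6
position: [0.4397, 0.0218, 0.1265]
ee_rot: [-0.0, 3.133, -0.0]
wrist_force: [0.1, 0.2, -0.3]
gripper_width: 0.912
grasp_force: 0.0
```

```bash
cat >> h.py <<'E'
def stack(name=None):
    p,d=cam('scene'); w=world('scene',d)
    r=np.hypot(w[...,0]-.437,w[...,1]-.022)
    q=(r<.04)&(w[...,2]>.02)&(w[...,2]<.1)&(r>.018); P=w[q]
    h,_=np.histogram(P[:,2],np.arange(.03,.1,.003)); print('stack z hist(from .03 by 3mm)',h)
    if name:
        x,y=map(int,proj('scene',[.437,.022,.06])); save(name,cv2.resize(p[y-40:y+35,x-50:x+50],(800,600),interpolation=cv2.INTER_CUBIC))
E
python3 - <<'E'
from h import *
look(); stack('s1')
E
```

```text
Traceback (most recent call last):
  File "h.py", line 33, in look
    for c,ax,X in springs('top',p,S): print(np.round(c,1),np.round(ax,1),np.round(X,4))
                  ~~~~~~~^^^^^^^^^^^
  File "h.py", line 26, in springs
    b,st=blob(n,m,s); cs,_=cv2.findContours(b,cv2.RETR_EXTERNAL,cv2.CHAIN_APPROX_NONE)
         ~~~~^^^^^^^
  File "h.py", line 20, in blob
    best=min(range(1,k),key=lambda i:(np.hypot(*(c[i]-uv)) if s[i,4]>40 else 1e9)); return (l==best).astype(np.uint8),s[best]
ValueError: min() iterable argument is empty
```

```bash
cat >> h.py <<'E'
def look(name=None):
    p,d=cam('top'); hsv=cv2.cvtColor(p,cv2.COLOR_RGB2HSV)
    if name: save(name,p)
    m=np.zeros((480,640),np.uint8); R=np.s_[209:371,185:296]
    m[R]=1-((hsv[R][...,0]>100)&(hsv[R][...,0]<130)&(hsv[R][...,1]>90))
    for c in cv2.findContours(m,cv2.RETR_EXTERNAL,cv2.CHAIN_APPROX_NONE)[0]:
        if cv2.contourArea(c)>400:
            e=cv2.fitEllipse(c); b=np.zeros_like(m); cv2.drawContours(b,[c],-1,1,-1)
            yel=int(((hsv[...,0]>20)&(hsv[...,0]<35)&(hsv[...,1]>120)&(b>0)).sum())
            print('UP  ' if yel>50 else 'down',np.round(e[0],1),np.round(e[1],1),np.round(atz('top',e[0],.007 if yel>50 else .003),4))
E
python3 - <<'E'
from h import *
look(); stack('s1')
E
```

```text
down [261.  335.8] [32.1 32.9] [0.4    0.2072 0.003 ]
UP   [206.8 333.9] [32.5 33.3] [0.4042 0.3202 0.007 ]
UP   [207.8 287.3] [32.2 32.9] [0.5016 0.3199 0.007 ]
UP   [216.  237.3] [32.  32.3] [0.6076 0.3046 0.007 ]
down [265.9 231.4] [31.7 31.9] [0.6209 0.199  0.003 ]
stack z hist(from .03 by 3mm) [ 27  24  36 115  64   5   0   0   0   0   0   1   0   0   0   0   0   0
   0   0   0   0   0]
```

View pics/s1.png

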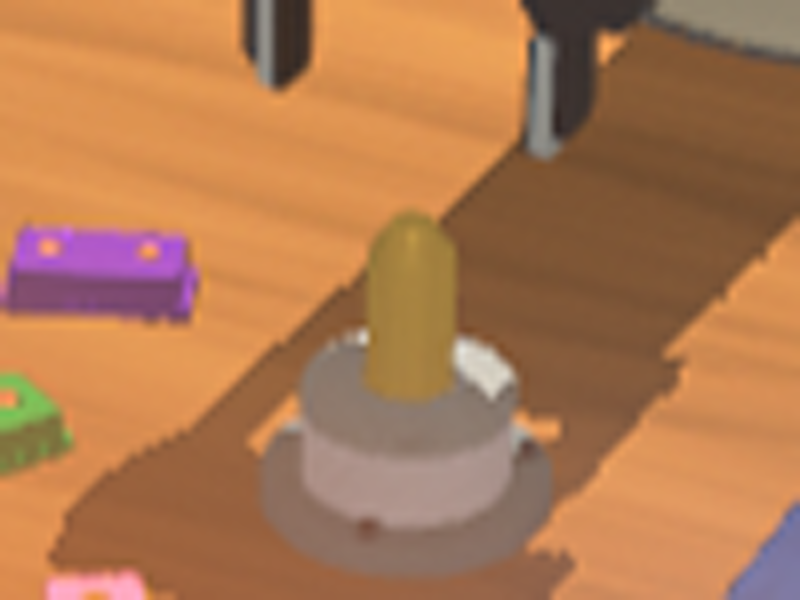

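Spring 1 is seated level on the shoulder (crop 410,390). Next is the hollow-up spring at (0.404, 0.320).

Emit:
apply_moves --moves '[{"dp": [-0.5, 4.5, 0], "rotation": [0, 0, 0], "jaw": 7.8}, {"dp": [-1, 9, 0], "rotation": [0, 0, 0], "jaw": 7.8}, {"dp": [-1.5, 13.5, 0], "rotation": [0, 0, 0], "jaw": 7.8}, {"dp": [-2, 18, 0], "rotation": [0, 0, 0], "jaw": 7.8}, {"dp": [-2.6, 22.5, 0], "rotation": [0, 0, 0], "jaw": 7.8}, {"dp": [-3.2, 27, 0], "rotation": [0, 0, 0], "jaw": 7.8}, {"dp": [-3.3, 29.8, -4], "rotation": [0, 0, 0], "jaw": 7.8}, {"dp": [-3.3, 29.8, -8], "rotation": [0, 0, 0], "jaw": 7.8}]'

```text
time_s: 13.55
position: [0.4035, 0.3229, 0.0399]
ee_rot: [-0.006, 3.141, 0.002]
wrist_force: [0.4, -0.7, -1.5]
gripper_width: 0.911
grasp_force: 0.0
```

Emit:
apply_moves --moves '[{"dp": [0, 0, -1.5], "rotation": [0, 0, 0], "jaw": 7.6}, {"dp": [0, 0, -2.5], "rotation": [0, 0, 0], "jaw": 7.6}, {"dp": [0, 0, -3.3], "rotation": [0, 0, 0], "jaw": 7.6}, {"dp": [0, 0, -3.3], "rotation": [0, 0, 0], "jaw": 7.6}, {"dp": [0, 0, -3.3], "rotation": [0, 0, 0], "jaw": 7.2}, {"dp": [0, 0, -3.3], "rotation": [0, 0, 0], "jaw": 7.2}, {"dp": [0, 0, -3.3], "rotation": [0, 0, 0], "jaw": 7.2}, {"dp": [0, 0, -3.3], "rotation": [0, 0, 0], "jaw": 7.2}]'

```text
time_s: 14.35
position: [0.4045, 0.32, 0.0088]
ee_rot: [-0.0, 3.141, 0.001]
wrist_force: [0.2, 0.3, 0.2]
gripper_width: 0.846
grasp_force: 0.0
```

Emit:
apply_moves --moves '[{"dp": [0, 0, -0.5], "rotation": [0, 0, 0], "jaw": 7.2}, {"dp": [0, 0, -1], "rotation": [0, 0, 0], "jaw": 7.2}, {"dp": [0, 0, -1], "rotation": [0, 0, 0], "jaw": 7.2}, {"dp": [0, 0, -1], "rotation": [0, 0, 0], "jaw": 5.5}, {"dp": [0, 0, -1], "rotation": [0, 0, 0], "jaw": 5.5}, {"dp": [0, 0, -1], "rotation": [0, 0, 0], "jaw": 5.5}, {"dp": [0, 0, -1], "rotation": [0, 0, 0], "jaw": 5.5}, {"dp": [0, 0, 1], "rotation": [0, 0, 0], "jaw": 5.5}]'

```text
time_s: 15.15
position: [0.4025, 0.3187, 0.0157]
ee_rot: [0.0, -3.137, 0.004]
wrist_force: [-0.3, -0.5, -1.2]
gripper_width: 0.737
grasp_force: 44.5
```

Emit:
apply_moves --moves '[{"dp": [0, 0, 4.5], "rotation": [0, 0, 0], "jaw": 5.5}, {"dp": [0, -0.5, 9], "rotation": [0, 0, 0], "jaw": 5.5}, {"dp": [0.5, -4.5, 10.9], "rotation": [0, 0, 0], "jaw": 5.5}, {"dp": [1, -9, 10.9], "rotation": [0, 0, 0], "jaw": 5.5}, {"dp": [1.6, -13.5, 10.9], "rotation": [0, 0, 0], "jaw": 5.5}, {"dp": [2.2, -18, 10.9], "rotation": [0, 0, 0], "jaw": 5.5}, {"dp": [2.8, -22.5, 10.9], "rotation": [0, 0, 0], "jaw": 5.5}, {"dp": [3.2, -27, 10.9], "rotation": [0, 0, 0], "jaw": 5.5}]'

```text
time_s: 15.95
position: [0.4362, 0.0482, 0.1271]
ee_rot: [-0.001, 3.141, 0.001]
wrist_force: [-0.5, -0.7, 0.2]
gripper_width: 0.742
grasp_force: 44.9
```

Emit:
apply_moves --moves '[{"dp": [0.1, -2, 0], "rotation": [0, 0, 0], "jaw": 5.5}, {"dp": [0.1, -2.8, 0], "rotation": [0, 0, 0], "jaw": 5.5}, {"dp": [0.1, -2.8, 0], "rotation": [0, 0, 0], "jaw": 5.5}, {"dp": [0.1, -2.8, -1.5], "rotation": [0, 0, 0], "jaw": 5.5}, {"dp": [0.1, -2.8, -2.5], "rotation": [0, 0, 0], "jaw": 5.5}, {"dp": [0.1, -2.8, -3.5], "rotation": [0, 0, 0], "jaw": 5.5}, {"dp": [0.1, -2.8, -4.5], "rotation": [0, 0, 0], "jaw": 5.5}, {"dp": [0.1, -2.8, -5.5], "rotation": [0, 0, 0], "jaw": 5.5}]'

```text
time_s: 16.75
position: [0.4372, 0.0223, 0.0714]
ee_rot: [0.001, -3.141, -0.0]
wrist_force: [0.2, 0.7, -1.5]
gripper_width: 0.737
grasp_force: 44.9
```

Emit:
apply_moves --moves '[{"dp": [0, 0, -0.8], "rotation": [0, 0, 0], "jaw": 5.5}, {"dp": [0, 0, -1.5], "rotation": [0, 0, 0], "jaw": 5.5}, {"dp": [0, 0, -2.1], "rotation": [0, 0, 0], "jaw": 5.5}, {"dp": [0, 0, -2.5], "rotation": [0, 0, 0], "jaw": 5.5}, {"dp": [0, 0, -2.7], "rotation": [0, 0, 0], "jaw": 5.5}, {"dp": [0, 0, -2.9], "rotation": [0, 0, 0], "jaw": 5.5}, {"dp": [0, 0, -2.9], "rotation": [0, 0, 0], "jaw": 5.5}, {"dp": [0, 0, -2.9], "rotation": [0, 0, 0], "jaw": 5.5}]'

```text
time_s: 17.55
position: [0.4374, 0.0218, 0.0435]
ee_rot: [-0.0, 3.141, 0.0]
wrist_force: [-0.1, 0.2, -1.0]
gripper_width: 0.742
grasp_force: 44.9
```

Release, rise, look.

Emit:
apply_moves --moves '[{"dp": [0, 0, 0], "rotation": [0, 0, 0], "jaw": 7.4}, {"dp": [0, 0, 0], "rotation": [0, 0, 0], "jaw": 7.8}, {"dp": [0, 0, 0], "rotation": [0, 0, 0], "jaw": 7.8}, {"dp": [0, 0, 1], "rotation": [0, 0, 0], "jaw": 7.8}, {"dp": [0, 0, 3], "rotation": [0, 0, 0], "jaw": 7.8}, {"dp": [0, 0, 6], "rotation": [0, 0, 0], "jaw": 7.8}, {"dp": [0, 0, 8], "rotation": [0, 0, 0], "jaw": 7.8}, {"dp": [0, 0, 8], "rotation": [0, 0, 0], "jaw": 7.8}]'

```text
time_s: 18.35
position: [0.4391, 0.0218, 0.1271]
ee_rot: [-0.0, 3.135, -0.0]
wrist_force: [0.6, 0.8, -0.1]
gripper_width: 0.914
grasp_force: 0.0
```

```bash
python3 - <<'E'
from h import *
look(); stack('s2')
E
```

```text
down [261.  335.8] [32.1 32.9] [0.4    0.2072 0.003 ]
UP   [207.8 287.2] [32.2 32.8] [0.5017 0.32   0.007 ]
UP   [216.  237.3] [32.  32.3] [0.6076 0.3046 0.007 ]
down [265.9 231.4] [31.6 31.9] [0.621  0.1989 0.003 ]
stack z hist(from .03 by 3mm) [ 26  21  41  54  18   8  71 127  11   0   0   0   0   0   0   0   0   0
   0   0   0   0   0]
```

View pics/s2.png

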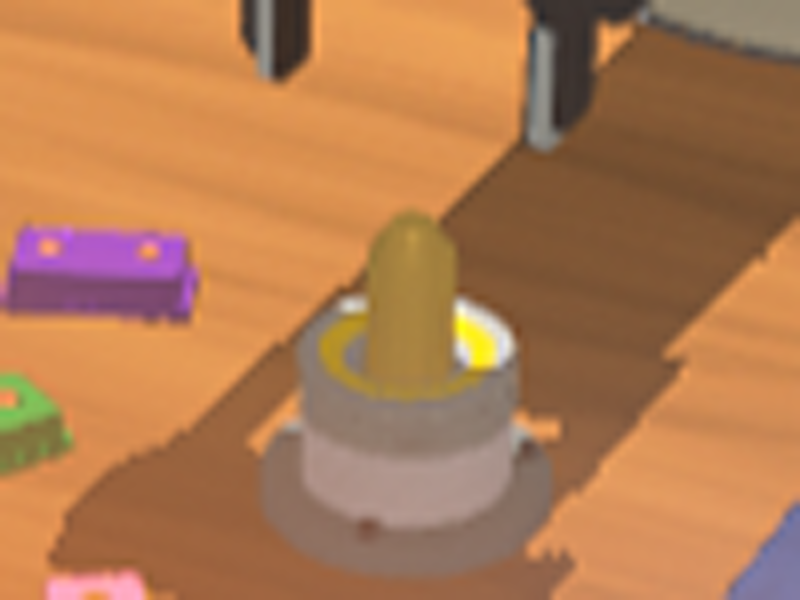

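The second spring is seated with its yellow ring up (crop 410,350). Third: hollow-down at (0.400, 0.207).

Emit:
apply_moves --moves '[{"dp": [-0.9, 4.5, 0], "rotation": [0, 0, 0], "jaw": 7.8}, {"dp": [-1.8, 9, 0], "rotation": [0, 0, 0], "jaw": 7.8}, {"dp": [-2.7, 13.5, -1], "rotation": [0, 0, 0], "jaw": 7.8}, {"dp": [-3.7, 17.5, -3], "rotation": [0, 0, 0], "jaw": 7.8}, {"dp": [-3.7, 18.5, -6], "rotation": [0, 0, 0], "jaw": 7.8}, {"dp": [-3.7, 18.5, -9], "rotation": [0, 0, 0], "jaw": 7.6}, {"dp": [-3.7, 18.5, -11], "rotation": [0, 0, 0], "jaw": 7.4}, {"dp": [-3.7, 18.5, -11], "rotation": [0, 0, 0], "jaw": 7.4}]'

```text
time_s: 19.25
position: [0.3971, 0.2057, 0.0091]
ee_rot: [0.001, -3.134, 0.005]
wrist_force: [0.0, 0.2, 0.8]
gripper_width: 0.867
grasp_force: 0.0
```

Emit:
apply_moves --moves '[{"dp": [0, 0, -0.6], "rotation": [0, 0, 0], "jaw": 7.2}, {"dp": [0, 0, -1.2], "rotation": [0, 0, 0], "jaw": 7.2}, {"dp": [0, 0, -1.8], "rotation": [0, 0, 0], "jaw": 7.2}, {"dp": [0, 0, -1.8], "rotation": [0, 0, 0], "jaw": 7.2}, {"dp": [0, 0, -1.8], "rotation": [0, 0, 0], "jaw": 5.5}, {"dp": [0, 0, -1.8], "rotation": [0, 0, 0], "jaw": 5.5}, {"dp": [0, 0, -1.8], "rotation": [0, 0, 0], "jaw": 5.5}, {"dp": [0, 0, -1.8], "rotation": [0, 0, 0], "jaw": 5.5}]'

```text
time_s: 20.05
position: [0.4006, 0.2072, -0.0039]
ee_rot: [-0.0, 3.141, 0.001]
wrist_force: [-2.7, 0.9, 6.0]
gripper_width: 0.737
grasp_force: 42.9
```

Emit:
apply_moves --moves '[{"dp": [0, 0, 4.5], "rotation": [0, 0, 0], "jaw": 5.5}, {"dp": [0, 0, 9], "rotation": [0, 0, 0], "jaw": 5.5}, {"dp": [0, -1, 13], "rotation": [0, 0, 0], "jaw": 5.5}, {"dp": [0.9, -5.5, 13], "rotation": [0, 0, 0], "jaw": 5.5}, {"dp": [1.8, -10, 13], "rotation": [0, 0, 0], "jaw": 5.5}, {"dp": [2.8, -14.5, 13], "rotation": [0, 0, 0], "jaw": 5.5}, {"dp": [3.7, -18.5, 13], "rotation": [0, 0, 0], "jaw": 5.5}, {"dp": [3.7, -18.5, 13], "rotation": [0, 0, 0], "jaw": 5.5}]'

```text
time_s: 20.85
position: [0.4378, 0.0178, 0.1252]
ee_rot: [0.008, 3.141, -0.002]
wrist_force: [-0.7, 0.6, -1.0]
gripper_width: 0.734
grasp_force: 44.6
```

Emit:
apply_moves --moves '[{"dp": [0, 0, 0], "rotation": [0, 0, 0], "jaw": 5.5}, {"dp": [0, 0, -1.5], "rotation": [0, 0, 0], "jaw": 5.5}, {"dp": [0, 0, -2.5], "rotation": [0, 0, 0], "jaw": 5.5}, {"dp": [0, 0, -3.5], "rotation": [0, 0, 0], "jaw": 5.5}, {"dp": [0, 0, -4.5], "rotation": [0, 0, 0], "jaw": 5.5}, {"dp": [0, 0, -5.5], "rotation": [0, 0, 0], "jaw": 5.5}, {"dp": [0, 0, -6], "rotation": [0, 0, 0], "jaw": 5.5}, {"dp": [0, 0, -6], "rotation": [0, 0, 0], "jaw": 5.5}]'

```text
time_s: 21.65
position: [0.4367, 0.0219, 0.0643]
ee_rot: [0.0, -3.14, -0.0]
wrist_force: [-0.0, 0.9, -1.0]
gripper_width: 0.731
grasp_force: 44.6
```

Emit:
apply_moves --moves '[{"dp": [0.05, 0, -0.5], "rotation": [0, 0, 0], "jaw": 5.5}, {"dp": [0.05, 0, -1], "rotation": [0, 0, 0], "jaw": 5.5}, {"dp": [0.05, 0, -1.3], "rotation": [0, 0, 0], "jaw": 5.5}, {"dp": [0.05, 0, -1.5], "rotation": [0, 0, 0], "jaw": 5.5}, {"dp": [0.05, 0, -1.5], "rotation": [0, 0, 0], "jaw": 5.5}, {"dp": [0.05, 0, -1.5], "rotation": [0, 0, 0], "jaw": 7.4}, {"dp": [0.05, 0, -1.5], "rotation": [0, 0, 0], "jaw": 7.8}, {"dp": [0.05, 0, -1.5], "rotation": [0, 0, 0], "jaw": 7.8}]'

```text
time_s: 22.45
position: [0.438, 0.0218, 0.0506]
ee_rot: [-0.0, 3.141, 0.0]
wrist_force: [0.2, -0.0, 0.1]
gripper_width: 0.914
grasp_force: 0.0
```

Emit:
apply_moves --moves '[{"dp": [0, 0, 1], "rotation": [0, 0, 0], "jaw": 7.8}, {"dp": [0, 0, 3], "rotation": [0, 0, 0], "jaw": 7.8}, {"dp": [0, 0, 6], "rotation": [0, 0, 0], "jaw": 7.8}, {"dp": [0, 0, 7.5], "rotation": [0, 0, 0], "jaw": 7.8}, {"dp": [0, 0, 7.5], "rotation": [0, 0, 0], "jaw": 7.8}, {"dp": [0, 0, 7.5], "rotation": [0, 0, 0], "jaw": 7.8}, {"dp": [0, 0, 7.5], "rotation": [0, 0, 0], "jaw": 7.8}, {"dp": [0, 0, 7.5], "rotation": [0, 0, 0], "jaw": 7.8}]'

```text
time_s: 23.25
position: [0.4371, 0.0219, 0.1241]
ee_rot: [0.0, -3.139, -0.0]
wrist_force: [-0.0, 0.4, -0.4]
gripper_width: 0.913
grasp_force: 0.0
```

```bash
python3 - <<'E'
from h import *
look(); stack('s3')
E
```

```text
UP   [207.8 287.3] [32.2 32.9] [0.5017 0.3199 0.007 ]
UP   [216.  237.3] [32.  32.3] [0.6076 0.3046 0.007 ]
down [265.9 231.4] [31.6 31.9] [0.621 0.199 0.003]
stack z hist(from .03 by 3mm) [ 18  25  32  72   9   5  29  31  44 111  67   5   0   0   0   0   0   0
   0   0   0   0   0]
```

Emit:
apply_moves --moves '[{"dp": [0.9, 4.4, 0], "rotation": [0, 0, 0], "jaw": 7.8}, {"dp": [1.9, 8.8, 0], "rotation": [0, 0, 0], "jaw": 7.8}, {"dp": [2.8, 13.2, 0], "rotation": [0, 0, 0], "jaw": 7.8}, {"dp": [3.8, 17.6, 0], "rotation": [0, 0, 0], "jaw": 7.8}, {"dp": [4.7, 22, 0], "rotation": [0, 0, 0], "jaw": 7.8}, {"dp": [5.7, 26.4, -1], "rotation": [0, 0, 0], "jaw": 7.8}, {"dp": [6.4, 29.8, -3.5], "rotation": [0, 0, 0], "jaw": 7.6}, {"dp": [6.4, 29.8, -7.5], "rotation": [0, 0, 0], "jaw": 7.4}]'

```text
time_s: 24.15
position: [0.503, 0.3245, 0.0513]
ee_rot: [-0.006, 3.137, 0.006]
wrist_force: [0.1, 0.9, -0.5]
gripper_width: 0.865
grasp_force: 0.0
```

Emit:
apply_moves --moves '[{"dp": [0, 0, -1], "rotation": [0, 0, 0], "jaw": 7.4}, {"dp": [0, 0, -2], "rotation": [0, 0, 0], "jaw": 7.4}, {"dp": [0, 0, -3], "rotation": [0, 0, 0], "jaw": 7.4}, {"dp": [0, 0, -4], "rotation": [0, 0, 0], "jaw": 7.2}, {"dp": [0, 0, -4], "rotation": [0, 0, 0], "jaw": 7.2}, {"dp": [0, 0, -4], "rotation": [0, 0, 0], "jaw": 7.2}, {"dp": [0, 0, -4], "rotation": [0, 0, 0], "jaw": 7.2}, {"dp": [0, 0, -4], "rotation": [0, 0, 0], "jaw": 7.2}]'

```text
time_s: 24.95
position: [0.5022, 0.3201, 0.0111]
ee_rot: [-0.0, 3.14, 0.001]
wrist_force: [0.6, -0.1, -0.0]
gripper_width: 0.843
grasp_force: 0.0
```

Emit:
apply_moves --moves '[{"dp": [0, 0, -0.6], "rotation": [0, 0, 0], "jaw": 7.2}, {"dp": [0, 0, -1.2], "rotation": [0, 0, 0], "jaw": 7.2}, {"dp": [0, 0, -1.2], "rotation": [0, 0, 0], "jaw": 7.2}, {"dp": [0, 0, -1.2], "rotation": [0, 0, 0], "jaw": 5.5}, {"dp": [0, 0, -1.2], "rotation": [0, 0, 0], "jaw": 5.5}, {"dp": [0, 0, -1.2], "rotation": [0, 0, 0], "jaw": 5.5}, {"dp": [0, 0, -1.2], "rotation": [0, 0, 0], "jaw": 5.5}, {"dp": [0, 0, -1.2], "rotation": [0, 0, 0], "jaw": 5.5}]'

```text
time_s: 25.75
position: [0.5018, 0.32, -0.0017]
ee_rot: [-0.0, 3.141, 0.0]
wrist_force: [0.3, 1.3, 0.4]
gripper_width: 0.741
grasp_force: 43.9
```

Emit:
apply_moves --moves '[{"dp": [0, 0, 4.5], "rotation": [0, 0, 0], "jaw": 5.5}, {"dp": [0, 0, 9], "rotation": [0, 0, 0], "jaw": 5.5}, {"dp": [-0.5, -2.5, 12.6], "rotation": [0, 0, 0], "jaw": 5.5}, {"dp": [-1.5, -6.9, 12.6], "rotation": [0, 0, 0], "jaw": 5.5}, {"dp": [-2.5, -11.4, 12.6], "rotation": [0, 0, 0], "jaw": 5.5}, {"dp": [-3.5, -15.8, 12.6], "rotation": [0, 0, 0], "jaw": 5.5}, {"dp": [-4.4, -20.2, 12.6], "rotation": [0, 0, 0], "jaw": 5.5}, {"dp": [-5.4, -24.8, 12.6], "rotation": [0, 0, 0], "jaw": 5.5}]'

```text
time_s: 26.55
position: [0.4469, 0.0703, 0.1241]
ee_rot: [0.001, -3.141, 0.0]
wrist_force: [2.0, -0.9, -1.4]
gripper_width: 0.741
grasp_force: 44.6
```

Emit:
apply_moves --moves '[{"dp": [-0.8, -4, 0], "rotation": [0, 0, 0], "jaw": 5.5}, {"dp": [-1.05, -5, 0], "rotation": [0, 0, 0], "jaw": 5.5}, {"dp": [-1.05, -5, 0], "rotation": [0, 0, 0], "jaw": 5.5}, {"dp": [-1.05, -5, 0], "rotation": [0, 0, 0], "jaw": 5.5}, {"dp": [-1.05, -5, -1], "rotation": [0, 0, 0], "jaw": 5.5}, {"dp": [-1.05, -5, -2], "rotation": [0, 0, 0], "jaw": 5.5}, {"dp": [-1.05, -5, -3], "rotation": [0, 0, 0], "jaw": 5.5}, {"dp": [-1.05, -5, -3], "rotation": [0, 0, 0], "jaw": 5.5}]'

```text
time_s: 27.35
position: [0.436, 0.0223, 0.0919]
ee_rot: [0.002, -3.137, -0.0]
wrist_force: [0.0, -0.5, -0.9]
gripper_width: 0.746
grasp_force: 44.6
```

Emit:
apply_moves --moves '[{"dp": [0, 0, -0.9], "rotation": [0, 0, 0], "jaw": 5.5}, {"dp": [0, 0, -1.8], "rotation": [0, 0, 0], "jaw": 5.5}, {"dp": [0, 0, -2.5], "rotation": [0, 0, 0], "jaw": 5.5}, {"dp": [0, 0, -3], "rotation": [0, 0, 0], "jaw": 5.5}, {"dp": [0, 0, -3.3], "rotation": [0, 0, 0], "jaw": 5.5}, {"dp": [0, 0, -3.3], "rotation": [0, 0, 0], "jaw": 5.5}, {"dp": [0, 0, -3.3], "rotation": [0, 0, 0], "jaw": 5.5}, {"dp": [0, 0, -3.3], "rotation": [0, 0, 0], "jaw": 7.4}]'

```text
time_s: 28.15
position: [0.4376, 0.0218, 0.0617]
ee_rot: [-0.0, 3.141, 0.0]
wrist_force: [1.1, 0.2, 0.4]
gripper_width: 0.865
grasp_force: 0.0
```

Emit:
apply_moves --moves '[{"dp": [0, 0, 0], "rotation": [0, 0, 0], "jaw": 7.8}, {"dp": [0, 0, 0], "rotation": [0, 0, 0], "jaw": 7.8}, {"dp": [0, 0, 1], "rotation": [0, 0, 0], "jaw": 7.8}, {"dp": [0, 0, 3], "rotation": [0, 0, 0], "jaw": 7.8}, {"dp": [0, 0, 5], "rotation": [0, 0, 0], "jaw": 7.8}, {"dp": [0, 0, 6.2], "rotation": [0, 0, 0], "jaw": 7.8}, {"dp": [0, 0, 6.2], "rotation": [0, 0, 0], "jaw": 7.8}, {"dp": [0, 0, 6.2], "rotation": [0, 0, 0], "jaw": 7.8}]'

```text
time_s: 28.95
position: [0.4371, 0.0219, 0.1229]
ee_rot: [0.0, -3.141, -0.0]
wrist_force: [-0.5, -0.0, -0.9]
gripper_width: 0.909
grasp_force: 0.0
```

```bash
python3 - <<'E'
from h import *
look(); stack('s4')
E
```

```text
UP   [216.  237.3] [32.  32.3] [0.6076 0.3046 0.007 ]
down [266.  231.4] [31.5 31.9] [0.621  0.1989 0.003 ]
stack z hist(from .03 by 3mm) [ 26  14  40  61  18   9  21  32  41  58  10   9  91 108   7   0   0   0
   0   0   0   0   0]
```

Emit:
apply_moves --moves '[{"dp": [3.2, 3.1, 0], "rotation": [0, 0, 0], "jaw": 7.8}, {"dp": [6.4, 6.2, 0], "rotation": [0, 0, 0], "jaw": 7.8}, {"dp": [9.6, 9.3, 0], "rotation": [0, 0, 0], "jaw": 7.8}, {"dp": [12.8, 12.4, 0], "rotation": [0, 0, 0], "jaw": 7.8}, {"dp": [16, 15.5, -0.5], "rotation": [0, 0, 0], "jaw": 7.8}, {"dp": [18.4, 17.7, -3], "rotation": [0, 0, 0], "jaw": 7.8}, {"dp": [18.4, 17.7, -7], "rotation": [0, 0, 0], "jaw": 7.6}, {"dp": [18.4, 17.7, -9], "rotation": [0, 0, 0], "jaw": 7.4}]'

```text
time_s: 29.85
position: [0.6191, 0.199, 0.0272]
ee_rot: [0.002, -3.134, 0.003]
wrist_force: [-0.8, -0.9, -0.0]
gripper_width: 0.867
grasp_force: 0.0
```

Emit:
apply_moves --moves '[{"dp": [0, 0, 0], "rotation": [0, 0, 0], "jaw": 7.4}, {"dp": [0, 0, -1], "rotation": [0, 0, 0], "jaw": 7.4}, {"dp": [0, 0, -2], "rotation": [0, 0, 0], "jaw": 7.4}, {"dp": [0, 0, -2.5], "rotation": [0, 0, 0], "jaw": 7.2}, {"dp": [0, 0, -2.5], "rotation": [0, 0, 0], "jaw": 7.2}, {"dp": [0, 0, -2.5], "rotation": [0, 0, 0], "jaw": 7.2}, {"dp": [0, 0, -2.5], "rotation": [0, 0, 0], "jaw": 7.2}, {"dp": [0, 0, -2.5], "rotation": [0, 0, 0], "jaw": 7.2}]'

```text
time_s: 30.65
position: [0.6215, 0.1989, 0.0088]
ee_rot: [-0.0, 3.141, 0.001]
wrist_force: [0.5, -1.0, 0.4]
gripper_width: 0.842
grasp_force: 0.0
```

Emit:
apply_moves --moves '[{"dp": [0, 0, -0.6], "rotation": [0, 0, 0], "jaw": 7.2}, {"dp": [0, 0, -1.1], "rotation": [0, 0, 0], "jaw": 7.2}, {"dp": [0, 0, -1.3], "rotation": [0, 0, 0], "jaw": 7.2}, {"dp": [0, 0, -1.3], "rotation": [0, 0, 0], "jaw": 5.5}, {"dp": [0, 0, -1.3], "rotation": [0, 0, 0], "jaw": 5.5}, {"dp": [0, 0, -1.3], "rotation": [0, 0, 0], "jaw": 5.5}, {"dp": [0, 0, -1.3], "rotation": [0, 0, 0], "jaw": 5.5}, {"dp": [0, 0, -1.3], "rotation": [0, 0, 0], "jaw": 5.5}]'

```text
time_s: 31.45
position: [0.6212, 0.1988, -0.0049]
ee_rot: [0.0, -3.141, -0.0]
wrist_force: [0.4, 0.1, -1.2]
gripper_width: 0.737
grasp_force: 43.9
```

Emit:
apply_moves --moves '[{"dp": [0, 0, 4.5], "rotation": [0, 0, 0], "jaw": 5.5}, {"dp": [0, 0, 9], "rotation": [0, 0, 0], "jaw": 5.5}, {"dp": [-1.5, -1.5, 13], "rotation": [0, 0, 0], "jaw": 5.5}, {"dp": [-4.6, -4.6, 13], "rotation": [0, 0, 0], "jaw": 5.5}, {"dp": [-7.7, -7.6, 13], "rotation": [0, 0, 0], "jaw": 5.5}, {"dp": [-10.8, -10.6, 13], "rotation": [0, 0, 0], "jaw": 5.5}, {"dp": [-13.9, -13.5, 13], "rotation": [0, 0, 0], "jaw": 5.5}, {"dp": [-16.4, -15.7, 13], "rotation": [0, 0, 0], "jaw": 5.5}]'

```text
time_s: 32.25
position: [0.4555, 0.0406, 0.125]
ee_rot: [-0.0, -3.141, 0.0]
wrist_force: [-0.1, 0.4, -0.6]
gripper_width: 0.736
grasp_force: 44.7
```

Emit:
apply_moves --moves '[{"dp": [-2, -2, 0], "rotation": [0, 0, 0], "jaw": 5.5}, {"dp": [-2, -2, 0], "rotation": [0, 0, 0], "jaw": 5.5}, {"dp": [-2, -2, 0], "rotation": [0, 0, 0], "jaw": 5.5}, {"dp": [-2, -2, 0], "rotation": [0, 0, 0], "jaw": 5.5}, {"dp": [-2, -2, -1], "rotation": [0, 0, 0], "jaw": 5.5}, {"dp": [-2, -2, -2], "rotation": [0, 0, 0], "jaw": 5.5}, {"dp": [-2, -2, -3], "rotation": [0, 0, 0], "jaw": 5.5}, {"dp": [-2, -2, -3], "rotation": [0, 0, 0], "jaw": 5.5}]'

```text
time_s: 33.05
position: [0.436, 0.0221, 0.0928]
ee_rot: [0.001, -3.137, -0.0]
wrist_force: [-0.6, 0.4, -0.4]
gripper_width: 0.741
grasp_force: 44.7
```

Emit:
apply_moves --moves '[{"dp": [0, 0, -0.9], "rotation": [0, 0, 0], "jaw": 5.5}, {"dp": [0, 0, -1.7], "rotation": [0, 0, 0], "jaw": 5.5}, {"dp": [0, 0, -2.3], "rotation": [0, 0, 0], "jaw": 5.5}, {"dp": [0, 0, -2.7], "rotation": [0, 0, 0], "jaw": 5.5}, {"dp": [0, 0, -2.8], "rotation": [0, 0, 0], "jaw": 5.5}, {"dp": [0, 0, -2.8], "rotation": [0, 0, 0], "jaw": 5.5}, {"dp": [0, 0, -2.8], "rotation": [0, 0, 0], "jaw": 5.5}, {"dp": [0, 0, -2.8], "rotation": [0, 0, 0], "jaw": 7.4}]'

```text
time_s: 33.85
position: [0.4375, 0.0219, 0.0676]
ee_rot: [-0.0, 3.141, 0.0]
wrist_force: [-0.2, -0.4, 0.2]
gripper_width: 0.864
grasp_force: 0.0
```

Emit:
apply_moves --moves '[{"dp": [0, 0, 0], "rotation": [0, 0, 0], "jaw": 7.8}, {"dp": [0, 0, 0], "rotation": [0, 0, 0], "jaw": 7.8}, {"dp": [0, 0, 1], "rotation": [0, 0, 0], "jaw": 7.8}, {"dp": [0, 0, 3], "rotation": [0, 0, 0], "jaw": 7.8}, {"dp": [0, 0, 5], "rotation": [0, 0, 0], "jaw": 7.8}, {"dp": [0, 0, 5.7], "rotation": [0, 0, 0], "jaw": 7.8}, {"dp": [0, 0, 5.7], "rotation": [0, 0, 0], "jaw": 7.8}, {"dp": [0, 0, 5.7], "rotation": [0, 0, 0], "jaw": 7.8}]'

```text
time_s: 34.65
position: [0.4369, 0.0218, 0.1236]
ee_rot: [0.0, -3.141, -0.0]
wrist_force: [0.8, -0.1, -0.2]
gripper_width: 0.908
grasp_force: 0.0
```

```bash
python3 - <<'E'
from h import *
look(); stack('s5')
E
```

```text
UP   [216.  237.3] [32.  32.3] [0.6076 0.3046 0.007 ]
stack z hist(from .03 by 3mm) [ 25  23  38  65   9  10  27  27  41  60   6   7  29  34  44 128  59   0
   0   0   0   0   0]
```

Emit:
apply_moves --moves '[{"dp": [2.5, 4.1, 0], "rotation": [0, 0, 0], "jaw": 7.8}, {"dp": [5, 8.2, 0], "rotation": [0, 0, 0], "jaw": 7.8}, {"dp": [7.4, 12.3, 0], "rotation": [0, 0, 0], "jaw": 7.8}, {"dp": [9.9, 16.4, 0], "rotation": [0, 0, 0], "jaw": 7.8}, {"dp": [12.3, 20.5, 0], "rotation": [0, 0, 0], "jaw": 7.8}, {"dp": [14.8, 24.6, 0], "rotation": [0, 0, 0], "jaw": 7.8}, {"dp": [17, 28.3, -1], "rotation": [0, 0, 0], "jaw": 7.6}, {"dp": [17, 28.3, -5], "rotation": [0, 0, 0], "jaw": 7.4}]'

```text
time_s: 35.55
position: [0.6108, 0.3103, 0.0772]
ee_rot: [-0.006, 3.133, 0.008]
wrist_force: [0.3, 0.4, 0.3]
gripper_width: 0.872
grasp_force: 0.0
```

Emit:
apply_moves --moves '[{"dp": [0, 0, -2], "rotation": [0, 0, 0], "jaw": 7.4}, {"dp": [0, 0, -4], "rotation": [0, 0, 0], "jaw": 7.4}, {"dp": [0, 0, -5.5], "rotation": [0, 0, 0], "jaw": 7.4}, {"dp": [0, 0, -6.5], "rotation": [0, 0, 0], "jaw": 7.2}, {"dp": [0, 0, -6.5], "rotation": [0, 0, 0], "jaw": 7.2}, {"dp": [0, 0, -6.5], "rotation": [0, 0, 0], "jaw": 7.2}, {"dp": [0, 0, -6.5], "rotation": [0, 0, 0], "jaw": 7.2}, {"dp": [0, 0, -6.5], "rotation": [0, 0, 0], "jaw": 7.2}]'

```text
time_s: 36.35
position: [0.6079, 0.3051, 0.0106]
ee_rot: [-0.0, 3.14, 0.002]
wrist_force: [-0.0, 0.7, 0.0]
gripper_width: 0.84
grasp_force: 0.0
```

Emit:
apply_moves --moves '[{"dp": [0, 0, -0.6], "rotation": [0, 0, 0], "jaw": 7.2}, {"dp": [0, 0, -1.1], "rotation": [0, 0, 0], "jaw": 7.2}, {"dp": [0, 0, -1.1], "rotation": [0, 0, 0], "jaw": 7.2}, {"dp": [0, 0, -1.1], "rotation": [0, 0, 0], "jaw": 5.5}, {"dp": [0, 0, -1.1], "rotation": [0, 0, 0], "jaw": 5.5}, {"dp": [0, 0, -1.1], "rotation": [0, 0, 0], "jaw": 5.5}, {"dp": [0, 0, -1.1], "rotation": [0, 0, 0], "jaw": 5.5}, {"dp": [0, 0, -1.1], "rotation": [0, 0, 0], "jaw": 5.5}]'

```text
time_s: 37.15
position: [0.6073, 0.3049, -0.0017]
ee_rot: [-0.0, 3.141, 0.0]
wrist_force: [1.0, 0.6, 0.4]
gripper_width: 0.741
grasp_force: 44.2
```

Emit:
apply_moves --moves '[{"dp": [0, 0, 4.5], "rotation": [0, 0, 0], "jaw": 5.5}, {"dp": [0, 0, 9], "rotation": [0, 0, 0], "jaw": 5.5}, {"dp": [-1, -1.7, 12.6], "rotation": [0, 0, 0], "jaw": 5.5}, {"dp": [-3.4, -5.7, 12.6], "rotation": [0, 0, 0], "jaw": 5.5}, {"dp": [-5.8, -9.7, 12.6], "rotation": [0, 0, 0], "jaw": 5.5}, {"dp": [-8.2, -13.7, 12.6], "rotation": [0, 0, 0], "jaw": 5.5}, {"dp": [-10.6, -17.7, 12.6], "rotation": [0, 0, 0], "jaw": 5.5}, {"dp": [-13, -21.7, 12.6], "rotation": [0, 0, 0], "jaw": 5.5}]'

```text
time_s: 37.95
position: [0.4758, 0.0864, 0.1239]
ee_rot: [0.001, -3.141, 0.0]
wrist_force: [0.7, -0.3, -0.8]
gripper_width: 0.742
grasp_force: 44.8
```

Emit:
apply_moves --moves '[{"dp": [-2, -3.3, 0], "rotation": [0, 0, 0], "jaw": 5.5}, {"dp": [-3.5, -5.8, 0], "rotation": [0, 0, 0], "jaw": 5.5}, {"dp": [-4, -6.6, 0], "rotation": [0, 0, 0], "jaw": 5.5}, {"dp": [-4, -6.6, 0], "rotation": [0, 0, 0], "jaw": 5.5}, {"dp": [-4, -6.6, 0], "rotation": [0, 0, 0], "jaw": 5.5}, {"dp": [-4, -6.6, -1], "rotation": [0, 0, 0], "jaw": 5.5}, {"dp": [-4, -6.6, -2], "rotation": [0, 0, 0], "jaw": 5.5}, {"dp": [-4, -6.6, -2], "rotation": [0, 0, 0], "jaw": 5.5}]'

```text
time_s: 38.75
position: [0.4361, 0.0224, 0.1018]
ee_rot: [0.002, -3.137, -0.0]
wrist_force: [-0.5, 0.0, -0.6]
gripper_width: 0.74
grasp_force: 44.8
```

Emit:
apply_moves --moves '[{"dp": [0, 0, -0.8], "rotation": [0, 0, 0], "jaw": 5.5}, {"dp": [0, 0, -1.5], "rotation": [0, 0, 0], "jaw": 5.5}, {"dp": [0, 0, -2.1], "rotation": [0, 0, 0], "jaw": 5.5}, {"dp": [0, 0, -2.5], "rotation": [0, 0, 0], "jaw": 5.5}, {"dp": [0, 0, -2.5], "rotation": [0, 0, 0], "jaw": 5.5}, {"dp": [0, 0, -2.5], "rotation": [0, 0, 0], "jaw": 5.5}, {"dp": [0, 0, -2.5], "rotation": [0, 0, 0], "jaw": 5.5}, {"dp": [0, 0, -2.5], "rotation": [0, 0, 0], "jaw": 7.4}]'

```text
time_s: 39.55
position: [0.4375, 0.0218, 0.0797]
ee_rot: [-0.0, 3.141, 0.0]
wrist_force: [-0.2, -0.7, -0.1]
gripper_width: 0.866
grasp_force: 0.0
```

Emit:
apply_moves --moves '[{"dp": [0, 0, 0], "rotation": [0, 0, 0], "jaw": 7.8}, {"dp": [0, 0, 0], "rotation": [0, 0, 0], "jaw": 7.8}, {"dp": [0, 0, 1], "rotation": [0, 0, 0], "jaw": 7.8}, {"dp": [0, 0, 3], "rotation": [0, 0, 0], "jaw": 7.8}, {"dp": [0, 0, 6], "rotation": [0, 0, 0], "jaw": 7.8}, {"dp": [0, 3, 9], "rotation": [0, 0, 0], "jaw": 7.8}, {"dp": [0, 7, 9], "rotation": [0, 0, 0], "jaw": 7.8}, {"dp": [0, 11, 9], "rotation": [0, 0, 0], "jaw": 7.8}]'

```text
time_s: 40.35
position: [0.4379, 0.133, 0.1716]
ee_rot: [0.002, 3.138, 0.001]
wrist_force: [-0.1, -0.1, -1.1]
gripper_width: 0.915
grasp_force: 0.0
```

```bash
python3 - <<'E'
from h import *
look(); stack()
p,d=cam('scene'); x,y=map(int,proj('scene',[.437,.022,.06])); A=cv2.resize(p[y-40:y+35,x-25:x+25],(400,600),interpolation=cv2.INTER_CUBIC)
p,d=cam('top'); w=world('top',d); save('t6',p)
B=cv2.resize(p[140:380,300:460],(400,600),interpolation=cv2.INTER_CUBIC); save('s6',np.hstack([A,B]))
# scanner: orange rim + grey barrel via PCA
hsv=cv2.cvtColor(p,cv2.COLOR_RGB2HSV); R=np.zeros((480,640),bool);R[295:375,462:545]=1
grey=R&(w[...,2]>.03)&(hsv[...,1]<60)&(p.max(2)>70); org=R&(w[...,2]>.02)&(hsv[...,1]>150)&(hsv[...,0]<18)
k,l,s,c=cv2.connectedComponentsWithStats((grey|org).astype(np.uint8)); i=1+np.argmax(s[1:,4]); b=l==i
P=w[b]; print(len(P),np.percentile(P[:,2],[10,50,90]),'rect',cv2.minAreaRect((P[:,:2]*1000).astype(np.float32)))
cc=cv2.findContours(grey.astype(np.uint8),0,1)[0]; r=cv2.minAreaRect(max(cc,key=cv2.contourArea)); print('grey px',r)
print('corners@.04',[np.round(atz('top',q,.04)[:2],4) for q in cv2.boxPoints(r)])
O=w[org]; print('orange',len(O),O.mean(0), [np.round(x,3) for x in (O.min(0),O.max(0))])
E
```

```text
down [267.3 338.8] [68.1 72.5] [0.3938 0.1938 0.003 ]
stack z hist(from .03 by 3mm) [ 26  20  39  58  14  10  19  33  38  65   8  12  19  35  42  59   8  17
 120 109   4   0   0]
1057 [0.03401406 0.03927114 0.04235359] rect ((472.069091796875, -109.63807678222656), (415.2094421386719, 112.1661148071289), 65.0206298828125)
grey px ((485.2659912109375, 338.4188537597656), (52.89080810546875, 18.183135986328125), 79.3803482055664)
corners@.04 [array([ 0.448 , -0.2288]), array([ 0.4549, -0.2661]), array([ 0.349 , -0.2839]), array([ 0.3423, -0.247 ])]
orange 131 [ 0.44207002 -0.25154132  0.05188319] [array([ 0.388, -0.295,  0.021]), array([0.509, 0.102, 1.19 ])]
```

View pics/s6.png

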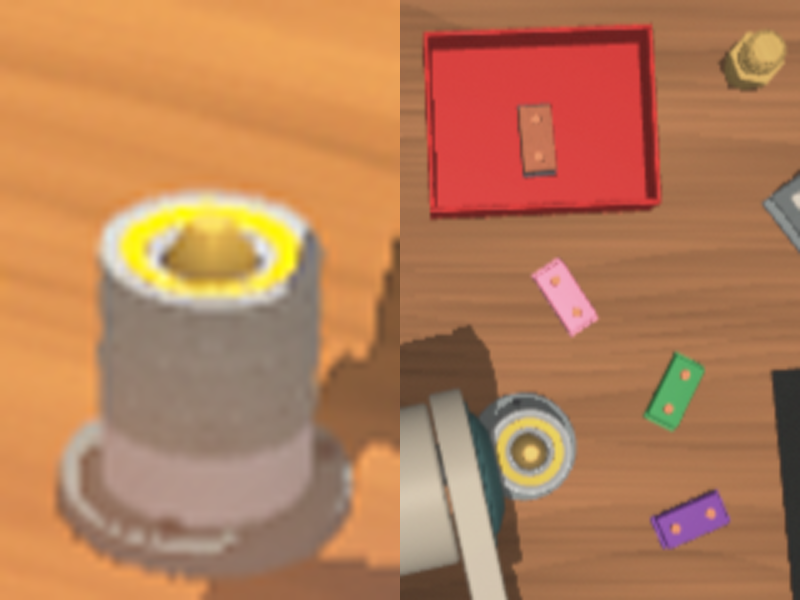

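The pack of six alternates and stands level, with the top yellow ring up (left crop 210,250). The brown lining lies in the bin (right crop 537,140). The scanner's grip point is about (0.4145, -0.2535), heading 9.7°.

Emit:
apply_moves --moves '[{"dp": [0, -4.8, 0], "rotation": [0, 0, 0.17], "jaw": 7}, {"dp": [0, -9.6, 0], "rotation": [0, 0, 0.17], "jaw": 7}, {"dp": [0, -14.4, 0], "rotation": [0, 0, 0.17], "jaw": 7}, {"dp": [-0.5, -19.2, 0], "rotation": [0, 0, 0.17], "jaw": 7}, {"dp": [-1, -24, 0], "rotation": [0, 0, 0.17], "jaw": 7}, {"dp": [-1.5, -28.8, 0], "rotation": [0, 0, 0.17], "jaw": 7}, {"dp": [-2, -33.6, 0], "rotation": [0, 0, 0.17], "jaw": 7}, {"dp": [-2.3, -38.4, 0], "rotation": [0, 0, 0.17], "jaw": 7}]' --force 70

```text
time_s: 41.35
position: [0.4127, -0.2553, 0.1698]
ee_rot: [-0.263, 3.13, -0.001]
wrist_force: [-0.0, 0.4, 0.5]
gripper_width: 0.822
grasp_force: 0.0
```

Emit:
apply_moves --moves '[{"dp": [0, 0, -3], "rotation": [0, 0, 0], "jaw": 7}, {"dp": [0, 0, -6], "rotation": [0, 0, 0], "jaw": 7}, {"dp": [0, 0, -9], "rotation": [0, 0, 0], "jaw": 7}, {"dp": [0, 0, -10.5], "rotation": [0, 0, 0], "jaw": 7}, {"dp": [0, 0, -10.5], "rotation": [0, 0, 0], "jaw": 7}, {"dp": [0, 0, -10.5], "rotation": [0, 0, 0], "jaw": 7}, {"dp": [0, 0, -10.5], "rotation": [0, 0, 0], "jaw": 7}, {"dp": [0, 0, -10.5], "rotation": [0, 0, 0], "jaw": 7}]'

```text
time_s: 42.15
position: [0.4148, -0.2528, 0.0656]
ee_rot: [-0.267, 3.128, -0.002]
wrist_force: [0.3, -0.5, -0.5]
gripper_width: 0.821
grasp_force: 0.0
```

Emit:
apply_moves --moves '[{"dp": [0, 0, -2], "rotation": [0, 0, 0], "jaw": 7}, {"dp": [0, 0, -4], "rotation": [0, 0, 0], "jaw": 6.5}, {"dp": [0, 0, -5], "rotation": [0, 0, 0], "jaw": 6}, {"dp": [0, 0, -5.5], "rotation": [0, 0, 0], "jaw": 6}, {"dp": [0, 0, -5.5], "rotation": [0, 0, 0], "jaw": 5}, {"dp": [0, 0, -5.5], "rotation": [0, 0, 0], "jaw": 2.8}, {"dp": [0, 0, -5.5], "rotation": [0, 0, 0], "jaw": 2.8}, {"dp": [0, 0, -5.5], "rotation": [0, 0, 0], "jaw": 2.8}]'

```text
time_s: 42.95
position: [0.4151, -0.2528, 0.0106]
ee_rot: [-0.267, 3.128, -0.003]
wrist_force: [0.0, -0.1, 6.4]
gripper_width: 0.414
grasp_force: 70.8
```

Emit:
apply_moves --moves '[{"dp": [0, 0, 0], "rotation": [0, 0, 0], "jaw": 2.8}, {"dp": [0, 0, 0], "rotation": [0, 0, 0], "jaw": 2.8}, {"dp": [0, 0, 1], "rotation": [0, 0, 0], "jaw": 2.8}, {"dp": [0, 0, 3], "rotation": [0, 0, 0], "jaw": 2.8}, {"dp": [0, 0, 6], "rotation": [0, 0, 0], "jaw": 2.8}, {"dp": [0, 0, 9], "rotation": [0, 0, 0], "jaw": 2.8}, {"dp": [0, 0, 10], "rotation": [0, 0, 0], "jaw": 2.8}, {"dp": [0, 0, 10], "rotation": [0, 0, 0], "jaw": 2.8}]'

```text
time_s: 43.75
position: [0.4148, -0.2525, 0.1105]
ee_rot: [-0.267, 3.128, -0.003]
wrist_force: [0.3, 0.7, -2.0]
gripper_width: 0.406
grasp_force: 70.2
```

Emit:
apply_moves --moves '[{"dp": [2, 1.8, 0], "rotation": [0, 0, -0.145], "jaw": 2.8}, {"dp": [4, 3.6, 0], "rotation": [0, 0, -0.29], "jaw": 2.8}, {"dp": [6, 5.4, 0], "rotation": [0, 0, -0.435], "jaw": 2.8}, {"dp": [8, 7.2, 0], "rotation": [0, 0, -0.58], "jaw": 2.8}, {"dp": [9.7, 8.8, 0], "rotation": [0, 0, -0.725], "jaw": 2.8}, {"dp": [11.3, 10.2, -1], "rotation": [0, 0, -0.87], "jaw": 2.8}, {"dp": [11.3, 10.2, -3], "rotation": [0, 0, -1.015], "jaw": 2.8}, {"dp": [11.3, 10.2, -4.5], "rotation": [0, 0, -1.09], "jaw": 2.8}]'

```text
time_s: 44.55
position: [0.5261, -0.149, 0.0606]
ee_rot: [-1.398, -2.808, 0.001]
wrist_force: [-0.3, 0.4, -2.1]
gripper_width: 0.409
grasp_force: 70.2
```

Emit:
apply_moves --moves '[{"dp": [0, 0, -0.5], "rotation": [0, 0, 0], "jaw": 2.8}, {"dp": [0, 0, -1], "rotation": [0, 0, 0], "jaw": 2.8}, {"dp": [0, 0, -1], "rotation": [0, 0, 0], "jaw": 2.8}, {"dp": [0, 0, -1], "rotation": [0, 0, 0], "jaw": 2.8}, {"dp": [0, 0, -1], "rotation": [0, 0, 0], "jaw": 2.8}, {"dp": [0, 0, -1], "rotation": [0, 0, 0], "jaw": 2.8}, {"dp": [0, 0, -1], "rotation": [0, 0, 0], "jaw": 2.8}, {"dp": [0, 0, -1], "rotation": [0, 0, 0], "jaw": 2.8}]'

```text
time_s: 45.35
position: [0.5273, -0.1502, 0.0544]
ee_rot: [1.394, 2.815, 0.0]
wrist_force: [-0.2, 1.6, -1.3]
gripper_width: 0.408
grasp_force: 70.1
```

```bash
python3 - <<'E'
from h import *
p,d=cam('scene'); w=world('scene',d); x,y=map(int,proj('scene',[.56,-.2,.06]))
save('sc',cv2.resize(p[y-75:y+75,x-100:x+100],(800,600),interpolation=cv2.INTER_CUBIC))
hsv=cv2.cvtColor(p,cv2.COLOR_RGB2HSV)
org=(hsv[...,1]>150)&(hsv[...,0]<18)&(abs(w[...,0]-.555)<.03)&(abs(w[...,1]+.187)<.03)&(w[...,2]>.04)&(w[...,2]<.1)
print('orange rim',org.sum(),w[org].mean(0),w[org].min(0),w[org].max(0)); print(readout.get_obs()['position'],readout.get_obs()['ee_rot'])
E
```

```text
orange rim 79 [ 0.56029945 -0.17538124  0.07365723] [ 0.53668943 -0.19353659  0.04790028] [ 0.56887397 -0.16576606  0.08608632]
[ 0.52731062 -0.15017353  0.05437265] [1.39423273e+00 2.81492112e+00 2.27853876e-04]
```

View pics/sc.png

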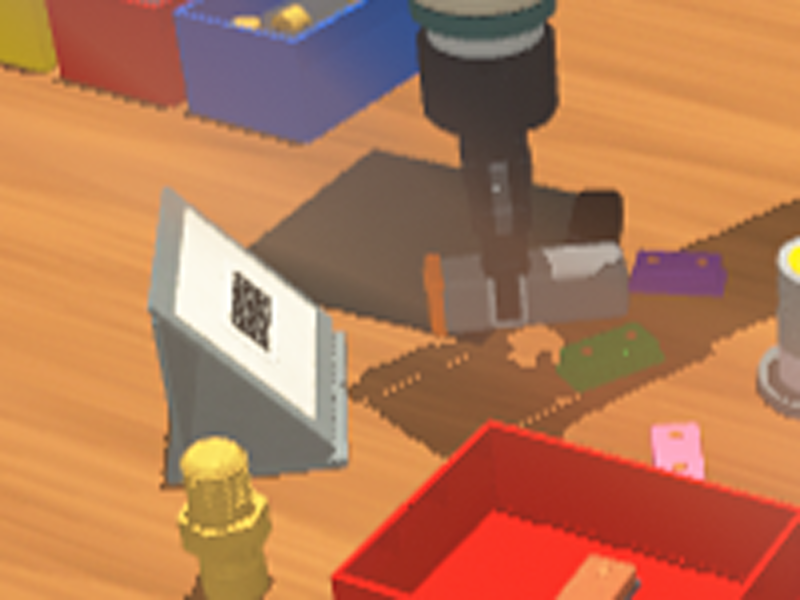

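The scanner is level, its orange rim at (432,295), aimed at the barcode at (252,310). Holding.

Emit:
apply_moves --moves '[{"dp": [0, 0, 0], "rotation": [0, 0, 0], "jaw": 2.8}, {"dp": [0, 0, 0], "rotation": [0, 0, 0], "jaw": 2.8}, {"dp": [0, 0, 0], "rotation": [0, 0, 0], "jaw": 2.8}, {"dp": [0, 0, 0], "rotation": [0, 0, 0], "jaw": 2.8}, {"dp": [0, 0, 0], "rotation": [0, 0, 0], "jaw": 2.8}, {"dp": [0, 0, 0], "rotation": [0, 0, 0], "jaw": 2.8}, {"dp": [0, 0, 0], "rotation": [0, 0, 0], "jaw": 2.8}, {"dp": [0, 0, 0], "rotation": [0, 0, 0], "jaw": 2.8}]'

```text
time_s: 46.2
position: [0.5272, -0.1501, 0.0542]
ee_rot: [1.394, 2.815, 0.0]
wrist_force: [0.4, -0.2, -0.9]
gripper_width: 0.412
grasp_force: 70.1
```

Emit:
apply_moves --moves '[{"dp": [0, 0, 0], "rotation": [0, 0, 0], "jaw": 2.8}, {"dp": [0, 0, 0], "rotation": [0, 0, 0], "jaw": 2.8}, {"dp": [0, 0, 0], "rotation": [0, 0, 0], "jaw": 2.8}, {"dp": [0, 0, 0], "rotation": [0, 0, 0], "jaw": 2.8}, {"dp": [0, 0, 0], "rotation": [0, 0, 0], "jaw": 2.8}, {"dp": [0, 0, 0], "rotation": [0, 0, 0], "jaw": 2.8}, {"dp": [0, 0, 0], "rotation": [0, 0, 0], "jaw": 2.8}, {"dp": [0, 0, 0], "rotation": [0, 0, 0], "jaw": 2.8}]'

```text
time_s: 47.0
position: [0.5272, -0.1502, 0.0542]
ee_rot: [1.394, 2.815, 0.0]
wrist_force: [0.9, -0.5, -1.4]
gripper_width: 0.413
grasp_force: 70.1
```

Emit:
apply_moves --moves '[{"dp": [0, 0, 0], "rotation": [0, 0, 0], "jaw": 2.8}, {"dp": [0, 0, 0], "rotation": [0, 0, 0], "jaw": 2.8}, {"dp": [0, 0, 0], "rotation": [0, 0, 0], "jaw": 2.8}, {"dp": [0, 0, 0], "rotation": [0, 0, 0], "jaw": 2.8}, {"dp": [0, 0, 0], "rotation": [0, 0, 0], "jaw": 2.8}, {"dp": [0, 0, 0], "rotation": [0, 0, 0], "jaw": 2.8}, {"dp": [0, 0, 0], "rotation": [0, 0, 0], "jaw": 2.8}, {"dp": [0, 0, 0], "rotation": [0, 0, 0], "jaw": 2.8}]'

```text
time_s: 47.8
position: [0.5272, -0.1501, 0.0542]
ee_rot: [-1.394, -2.815, -0.0]
wrist_force: [-0.2, 0.3, -2.2]
gripper_width: 0.409
grasp_force: 70.1
```

Emit:
apply_moves --moves '[{"dp": [-1, -0.9, 2], "rotation": [0, 0, 0.14], "jaw": 2.8}, {"dp": [-3, -2.7, 4.5], "rotation": [0, 0, 0.28], "jaw": 2.8}, {"dp": [-5, -4.5, 5.5], "rotation": [0, 0, 0.42], "jaw": 2.8}, {"dp": [-7, -6.3, 5.5], "rotation": [0, 0, 0.56], "jaw": 2.8}, {"dp": [-9, -8.1, 5.5], "rotation": [0, 0, 0.7], "jaw": 2.8}, {"dp": [-11, -9.8, 5.5], "rotation": [0, 0, 0.84], "jaw": 2.8}, {"dp": [-11.3, -10.2, 5.5], "rotation": [0, 0, 0.98], "jaw": 2.8}, {"dp": [-11.3, -10.2, 5.5], "rotation": [0, 0, 1.09], "jaw": 2.8}]'

```text
time_s: 48.6
position: [0.4135, -0.2529, 0.1094]
ee_rot: [-0.273, 3.13, -0.0]
wrist_force: [0.4, 0.2, -2.0]
gripper_width: 0.411
grasp_force: 70.0
```

Emit:
apply_moves --moves '[{"dp": [0, 0, -2], "rotation": [0, 0, 0], "jaw": 2.8}, {"dp": [0, 0, -4], "rotation": [0, 0, 0], "jaw": 2.8}, {"dp": [0, 0, -6], "rotation": [0, 0, 0], "jaw": 2.8}, {"dp": [0, 0, -7.5], "rotation": [0, 0, 0], "jaw": 2.8}, {"dp": [0, 0, -8.5], "rotation": [0, 0, 0], "jaw": 2.8}, {"dp": [0, 0, -9], "rotation": [0, 0, 0], "jaw": 2.8}, {"dp": [0, 0, -9], "rotation": [0, 0, 0], "jaw": 2.8}, {"dp": [0, 0, -9], "rotation": [0, 0, 0], "jaw": 2.8}]'

```text
time_s: 49.4
position: [0.4147, -0.2524, 0.02]
ee_rot: [-0.267, 3.129, -0.001]
wrist_force: [0.2, -0.4, -1.6]
gripper_width: 0.41
grasp_force: 70.3
```

Emit:
apply_moves --moves '[{"dp": [0, 0, -0.3], "rotation": [0, 0, 0], "jaw": 2.8}, {"dp": [0, 0, -0.6], "rotation": [0, 0, 0], "jaw": 2.8}, {"dp": [0, 0, -0.8], "rotation": [0, 0, 0], "jaw": 2.8}, {"dp": [0, 0, -0.9], "rotation": [0, 0, 0], "jaw": 2.8}, {"dp": [0, 0, -0.95], "rotation": [0, 0, 0], "jaw": 2.8}, {"dp": [0, 0, -0.95], "rotation": [0, 0, 0], "jaw": 2.8}, {"dp": [0, 0, -0.95], "rotation": [0, 0, 0], "jaw": 5}, {"dp": [0, 0, -0.95], "rotation": [0, 0, 0], "jaw": 6.5}]'

```text
time_s: 50.2
position: [0.4144, -0.2523, 0.0099]
ee_rot: [-0.267, 3.13, -0.001]
wrist_force: [-0.7, -0.2, -0.0]
gripper_width: 0.741
grasp_force: 0.0
```

Emit:
apply_moves --moves '[{"dp": [0, 0, 0], "rotation": [0, 0, 0], "jaw": 6.5}, {"dp": [0, 0, 0], "rotation": [0, 0, 0], "jaw": 6.5}, {"dp": [0, 0, 2], "rotation": [0, 0, 0], "jaw": 6.5}, {"dp": [0, 0, 5], "rotation": [0, 0, 0], "jaw": 6.5}, {"dp": [0, 0, 9], "rotation": [0, 0, 0], "jaw": 6.5}, {"dp": [0, 0, 13], "rotation": [0, 0, 0], "jaw": 6.5}, {"dp": [0, 0, 16], "rotation": [0, 0, 0], "jaw": 6.5}, {"dp": [0, 0, 16], "rotation": [0, 0, 0], "jaw": 6.5}]'

```text
time_s: 51.0
position: [0.416, -0.2534, 0.1749]
ee_rot: [-0.267, 3.123, -0.009]
wrist_force: [0.7, 0.8, 0.5]
gripper_width: 0.761
grasp_force: 0.0
```

```bash
python3 - <<'E'
from h import *
stack(); p,d=cam('scene'); save('end',p[100:330,60:420].repeat(2,0).repeat(2,1))
E
```

```text
stack z hist(from .03 by 3mm) [ 22  20  45  55  18   7  28  23  45  62   6   8  31  28  51  53   5  16
 120 113   2   0   0]
```

View pics/end.png

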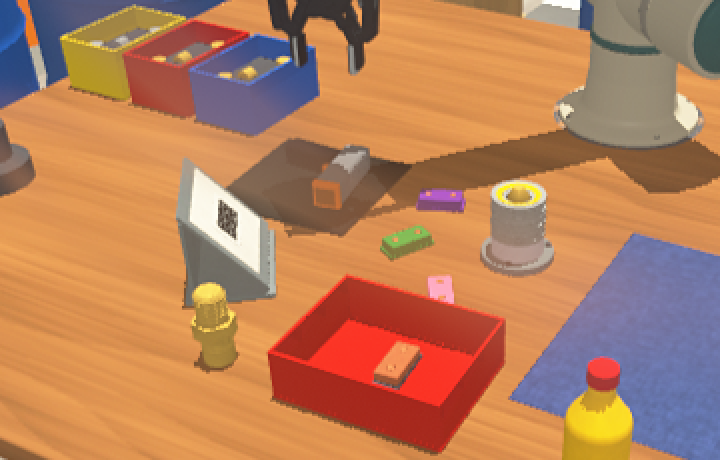

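The scanner lies flat on its mat (340,178), the lining is in the bin (398,362), the pack is intact (518,225) and the gripper is clear. Handing in.

```bash
python3 -c "
from bench import ctrl
print(ctrl.hand_in())"
```

```text
the job is handed in; nothing more can be done
None
```

I binned the one worn lining, stacked all six disc springs alternating on the arbor, held the scanner about 10 cm from the label for over two seconds, laid it back on its mat, and handed the job in; the hand-in gave no pass or fail.

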